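Change the batch in the sign dryer and set its timer

ROBOT

A 7-joint arm with a two-finger parallel gripper is mounted at the origin on the work surface. World frame = base frame: x ahead of the robot, y to its left, z up, the work surface at z = 0. Lengths are in m, angles in rad, forces in N, time in s.
With the tool pointing down it reaches from about 0.4 to 0.875 m from the base axis. Payload 19.3 kg.
Tool frame: the origin (TCP) lies between the finger pads; the fingertips stand 14 mm ahead of it and the grasp point (between the pads) lies 5 mm behind it; z points along the fingers, y is the line along which they close (so a half turn about z gives the same grasp; the last joint's range is limited). The gripper opens to 85 mm and grips with 20 to 120 N. Pads are 22 mm wide; open, the fingers measure 114 mm over their backs; the gripper's body (76 mm by 85 mm) begins 54 mm behind the grasp point. The pads swing forward as they close: fully open they stand 13 mm farther back than shut.
Start: joints at [-1.244, 0.521, -0.036, 1.599, 0.021, 1.021, -0.113], TCP at [0.242, 0.576, 0.245] pointing down, gripper open.
Joint ranges: [-2.91, 2.91], [-0.3, 2.13], [-1.5, 1.42], [0.17, 2.43], [-1.26, 4.41], [0.16, 1.93], [-2.52, 2.52]. Speed limits (rad/s): [1.89, 1.89, 2.39, 2.39, 3.01, 3.01, 3.01].

INTERFACE

Orientations are given as a unit quaternion [x, y, z, w].
In Python, from plant import bot gives the robot as it stands.
- The arm moves only by the tool carry_out, never from a script. Its argument "series" is a list of rows, each an object with "translation": the shift along the world's x, y, z in m, a list of three; "twist": the turn, a rotation vector about the world's x, y, z in rad, a list of three. A call has 1 to 5 rows; each row is the pose to reach, as a shift and turn from the pose commanded when the call began; what a row does not reach only later rows make up. A row lasts 1/8 s, in which the tool goes at most 62.5 mm and 10.7 degrees, less where a joint would pass 70% of its speed; a pose out of reach is approached as far as the arm can. A call with a gripper value outside its range is refused whole. "grip" is the opening, from 0 (shut) to 1 (fully open), set as the call begins (left out, the last holds). The fingers move at their own pace and stop on an object; "grip_force" is the grip in N (left out, the last holds). Time passes only in rows, so rows that repeat a pose let the fingers close. It gives the time, the measured TCP pose, the force, the opening and the grip force at its end, in the units of the state.
- bot.observe(): the state, without advancing time (a new reading comes with each control period).
- bot.get_image(name): name is "side" or "top" or "wrist"; returns the picture (400x640x3 uint8, red, green, blue); there is no depth.
- bot.get_calibration(name): a dict with "fx", "fy", "cx", "cy" (pixels), "D" ([k1, k2, p1, p2, k3] as OpenCV has them; the pictures are not rectified), "R" (3x3) and "t" (3): a world point X has camera coordinates R X + t. Camera axes: x right, y down, z forward; pixel columns grow to the right and rows downward; lengths in m; the calibration is good to about 2 mm. A picture is of the moment at which its call begins: read the wrist's pose just before it. get_calibration takes no time and is no camera call; for the wrist camera it gives the pose at the moment of the call.
- bot.sign_off(): hands the job in; it is judged then, once.
The state is a dict: "clock": time; "joint_pos": joint angles; "joint_vel": joint speeds; "joint_efforts": joint torques, N m; "tool_pos": TCP position; "tcp_rot": TCP orientation; "ft_force": force on the tool from outside, world axes, zero at the start; "wrist_torque": the same for the moment, N m; "opening": finger opening in m; "grip_force": force on a finger pad.
Only numpy, scipy, OpenCV 4.12 (cv2) and the standard library are available. Lean on these libraries where they do the work, as an engineer would, in place of code of your own. Each camera call takes 0.05 s, during which the arm holds its last target. There are 200 camera calls.

TASK

Change the batch in the bench dryer: first stop it by turning the timer knob until its pointer is on the round white stop dot, then stand the dried signs from the dryer upright in the card tray and stand all the fresh signs from the bench upright on the dryer's floor, clear inside its doorway. Once the signs are changed over, push the dryer door fully shut until its catch holds it, and last of all turn the knob until the pointer lines up with the metal index tab on the dial. Leave everything else on the bench where it is and let go of everything.

Things in the scene. Friction and masses are not known exactly. Their poses are not given: they have to be found in the camera images.
- sign1: Freshly printed sign 1 (3 or 4 of the four are present): free-standing black plastic sign with white strips: an upright plate 8 mm thick, 54 mm wide, top 75 mm high, in the middle of a flat foot 44 x 54 x 8 mm. Origin at the centre of the foot's underside, z up, x through the plate, y along its width; 90 g. It starts standing on the bench on the side away from the dryer.
- sign2: Freshly printed sign 2 (3 or 4 of the four are present): free-standing black plastic sign with white strips: an upright plate 8 mm thick, 54 mm wide, top 75 mm high, in the middle of a flat foot 44 x 54 x 8 mm. Origin at the centre of the foot's underside, z up, x through the plate, y along its width; 90 g. It starts standing on the bench on the side away from the dryer.
- sign3: Freshly printed sign 3 (3 or 4 of the four are present): free-standing black plastic sign with white strips: an upright plate 8 mm thick, 54 mm wide, top 75 mm high, in the middle of a flat foot 44 x 54 x 8 mm. Origin at the centre of the foot's underside, z up, x through the plate, y along its width; 90 g. It starts standing on the bench on the side away from the dryer.
- sign4: Freshly printed sign 4 (3 or 4 of the four are present): free-standing black plastic sign with white strips: an upright plate 8 mm thick, 54 mm wide, top 75 mm high, in the middle of a flat foot 44 x 54 x 8 mm. Origin at the centre of the foot's underside, z up, x through the plate, y along its width; 90 g. It starts standing on the bench on the side away from the dryer.
- dry1: Dried sign 1 (1 or 2 are present), same make as the fresh ones: free-standing black plastic sign with white strips: an upright plate 8 mm thick, 54 mm wide, top 75 mm high, in the middle of a flat foot 44 x 54 x 8 mm. Origin at the centre of the foot's underside, z up, x through the plate, y along its width; 90 g. It starts standing inside the dryer.
- dry2: Dried sign 2 (1 or 2 are present), same make as the fresh ones: free-standing black plastic sign with white strips: an upright plate 8 mm thick, 54 mm wide, top 75 mm high, in the middle of a flat foot 44 x 54 x 8 mm. Origin at the centre of the foot's underside, z up, x through the plate, y along its width; 90 g. It starts standing inside the dryer.
- dryer: Bench dryer, grey steel, fixed: open-topped square chamber 190 mm outside, walls 10 mm thick and 95 mm high, floor 12 mm above the bench; a fan box 90 mm high and 80 mm deep behind it. Origin under the chamber's centre at bench level; -x is the open front that the door closes, +x the fan box; inner walls at x = +85 mm and y = -85 and +85 mm.
- door (a joint): Dryer's upright door, grey, 173 wide, 10 thick, 15 to 95 mm above the bench. Rad: 0 shut, grows opening outwards, starts at 0.9 to 1.2. Vertical hinge at dryer x = -100, y = +90 mm; shut, it lies along dryer y to y = -88 mm. Stays where left. In the last 0.07 rad it rides over a sprung roller catch (a few N at the free edge) that then holds it at 0.
- door_hinge (a point): On the door's hinge axis, in the middle of the door's thickness, 55 mm above the bench.
- door_edge (a point): Middle of the thickness of the door at its free edge, on top (95 mm above the bench, 178 mm from the hinge axis).
- timer: The dryer's timer box, grey, fixed, 120 x 120 x 45 mm, a black round dial on top with the knob in its middle. Origin at the centre of its underside; a low stub marks its local +x side.
- knob (a joint): Timer knob on the timer box, vertical axis, rad growing clockwise seen from above, 0 to 3.8; stays where left. Grey disc 52 mm across with an upright bar grip 46 mm long, 12 mm thick, its top 79 mm and the disc's top 53 mm above the bench; a white line on one half of the bar is the pointer.
- knob_grip (a point): On the knob's axis, 73 mm above the bench, 6 mm under the top of the bar grip; its x axis runs along the bar towards the pointer end.
- pointer (a point): The spot on the dial at which the knob's pointer points, 42 mm from the knob's axis; turns with the knob.
- stop_dot (a point): Centre of the stop mark: a round white dot 10 mm across on the dial, 42 mm from the knob's axis, fixed on the timer box (knob angle 0.5).
- index_tab (a point): The index tab: a narrow bare-metal rider 20 mm long and 7 mm wide, lying radially on the dial; this point is 42 mm from the knob's axis. Its place round the dial differs from start to start (knob angle 1.8 to 3.2).
- tray: Packing tray of brown card, fixed, 130 x 180 x 30 mm outside, walls and floor 5 mm thick, open on top; origin at the centre of its underside, x along the short side.
- tin: Bystander, to be left alone: ink tin, 72 mm across, 90 mm high; origin under its middle.
- spray: Bystander, to be left alone: white bottle, 56 mm across, 130 mm high; origin under its middle.
- tape: Bystander, to be left alone: roll of tape lying flat, 90 mm across, 36 mm high; origin under its middle.
- pen: Bystander, to be left alone: marker pen lying down; origin under its middle.
- driver: Bystander, to be left alone: screwdriver lying down; origin under its middle.

How it is judged:
By the outcome, as a careful person would: the job done as asked, in the order asked, and still so for the second after the job is handed in, with the robot touching nothing.
Of dry1, dry2 only 1 to 2 are there at a start; the rules pass over those that are not, and their reading is None.
Of sign1, sign2, sign3, sign4 only 3 to 4 are there at a start; the rules pass over those that are not, and their reading is None.
At some moment in a run one of sign1, sign2, sign3, sign4 may be knocked a few centimetres aside while the robot is not near it.
It also fails if it takes over 210 s, if anything falls off the work surface, if the arm or the gripper's body presses on something with over 40 N, if the wrist force passes 120 N, or if a joint passes its speed limit or range.

## Working session

There is one attempt and no reset: what is moved stays moved. The work goes in short steps, Python scripts to look and compute and a tool call to move; the robot and the scene stay as the last step left them, time stands still between calls to the robot, and variables do not carry over. Pictures are saved under pics/ and viewed, at most 14 in all, crops included, and the job is handed in when it is done.

Besides the shell and the picture viewer there is one more tool, called after ">>>" in YAML: its name, and indented under it one key for each argument. carry_out: Moves the arm, as the interface text tells. Its arguments: {"type":"object","properties":{"series":{"type":"array"},"grip":{"type":"number"},"grip_force":{"type":"number"}},"required":["series"]}

```bash
ls; mkdir -p pics; python3 - <<'E'
from plant import bot
import cv2,json,numpy as np
for n in ("top","side"):
    im=bot.get_image(n); cv2.imwrite(f"pics/{n}0.png",im[:,:,::-1]); c=bot.get_calibration(n)
    R=np.array(c["R"]);print(n,c["fx"],c["fy"],c["cx"],c["cy"],c["D"],(-R.T@np.array(c["t"])).round(3),R.round(3).tolist())
print(bot.observe())
E
```

```text
pics
top 511.6022071127903 511.6022071127903 328.5775847754656 199.17549024725145 [-0.0802777  0.         0.         0.         0.       ] [0.362 0.    1.544] [[0.013, -1.0, 0.003], [-0.992, -0.013, -0.124], [0.124, -0.001, -0.992]]
side 402.2322021019103 402.2322021019103 312.22336123648654 202.3072917450465 [0.00048568 0.         0.         0.         0.        ] [0.484 0.908 0.622] [[-0.998, -0.058, 0.004], [-0.033, 0.508, -0.861], [0.048, -0.86, -0.509]]
{'clock': 0.1, 'joint_pos': array([-1.24420259,  0.52194548, -0.03635699,  1.59995853,  0.02119096,
        1.02108878, -0.11279369]), 'joint_vel': array([-0.00031307, -0.00273753, -0.00038419, -0.00163216, -0.00033365,
        0.00102324,  0.00185875]), 'joint_efforts': array([ 2.47827513e-03, -9.28469682e+01,  1.98377140e+00, -3.70530474e+01,
        1.82202790e-02,  5.40557667e-03,  1.23766140e-04]), 'tool_pos': array([0.24143968, 0.57616714, 0.24478581]), 'tcp_rot': array([ 1.97089848e-01,  9.80385299e-01, -5.02130016e-04, -7.61896302e-05]), 'ft_force': array([ 0.21219693,  0.92529154, -0.38160416]), 'wrist_torque': array([ 0.01332778,  0.01302148, -0.00840752]), 'grip_force': 0.0, 'opening': 0.08553497993303925}
```

View pics/top0.png

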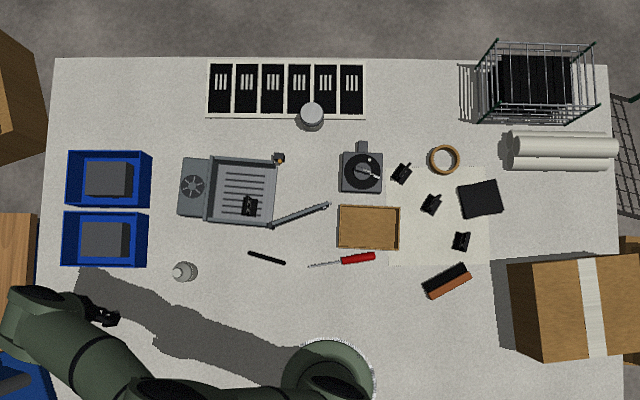

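View pics/side0.png

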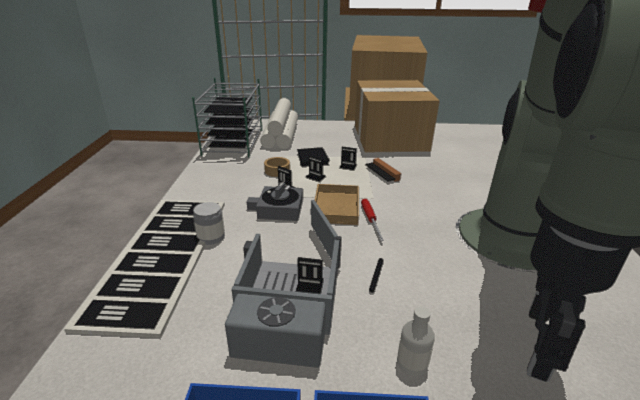

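```bash
cat > h.py <<'E'
from plant import bot
import cv2,numpy as np
from scipy.spatial.transform import Rotation as Ro
def cal(n):
    c=bot.get_calibration(n);K=np.array([[c["fx"],0,c["cx"]],[0,c["fy"],c["cy"]],[0,0,1]])
    return K,np.array(c["D"]),np.array(c["R"]),np.array(c["t"])
def cast(c,uv,z):
    K,D,R,t=c; p=cv2.undistortPoints(np.array(uv,float).reshape(-1,1,2),K,D).reshape(-1,2)
    d=np.c_[p,np.ones(len(p))]@R; o=-R.T@t
    return o+d*((z-o[2])/d[:,2])[:,None]
def proj(c,X):
    K,D,R,t=c; return cv2.projectPoints(np.array(X,float).reshape(-1,1,3),cv2.Rodrigues(R)[0],t,K,D)[0].reshape(-1,2)
def crop(im,x0,y0,x1,y1,s,name):
    cv2.imwrite("pics/"+name,cv2.resize(im[y0:y1,x0:x1,::-1],None,fx=s,fy=s,interpolation=cv2.INTER_CUBIC))
def st():
    s=bot.observe(); r=Ro.from_quat(s["tcp_rot"]).as_matrix()
    print("t",round(s["clock"],2),"tcp",s["tool_pos"].round(4),"yaxis",r[:,1].round(3),"z",r[:,2].round(3),"F",s["ft_force"].round(1),"op",round(s["opening"],4),"gf",round(s["grip_force"],1),"q7",s["joint_pos"].round(2))
E
python3 - <<'E'
from h import *
im=cv2.imread("pics/top0.png")[:,:,::-1]
crop(im,175,140,335,260,5,"ca.png");crop(im,330,140,480,255,5,"cb.png")
E
```

```text
(no output)
```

View pics/ca.png

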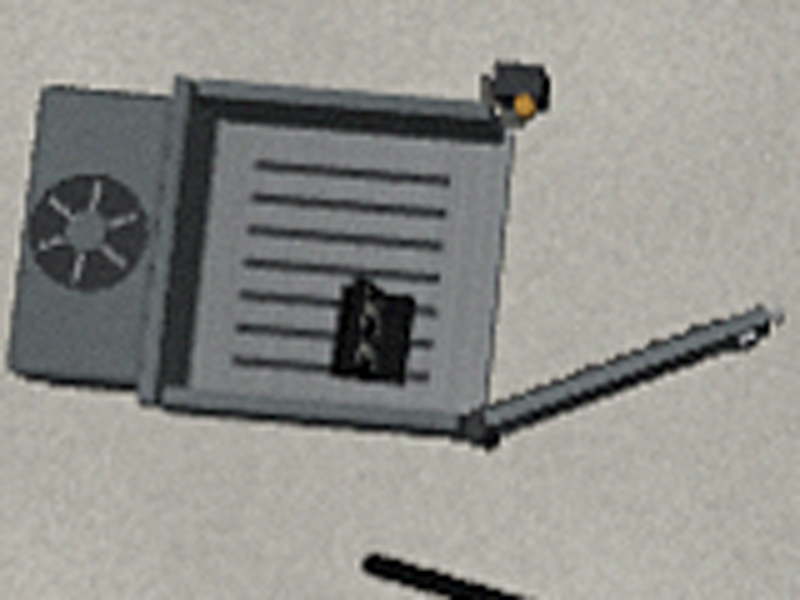

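View pics/cb.png

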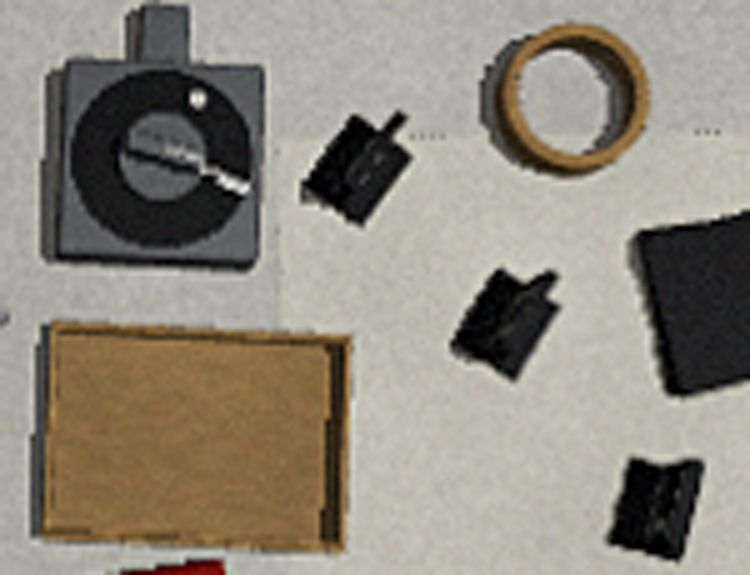

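```bash
python3 - <<'E'
from h import *
c=cal("top")
A=lambda x,y:(175+x/5-.4,140+y/5-.4); B=lambda x,y:(330+x/5-.4,140+y/5-.4)
def s(n,pts,z): print(n,cast(c,pts,z)[:,:2].round(3).tolist())
s("rim back corners, hinge corner",[A(178,78),A(145,402),A(475,425),A(502,125)],.095)
s("door edge, hinge",[A(770,312),A(478,418)],.095)
s("dry plate top ends",[A(365,285),A(372,375)],.075)
s("floor slots",[A(255,165),A(448,180),A(235,360),A(428,377)],.012)
s("tray corners",[B(50,322),B(350,337),B(343,550),B(38,537)],.03)
s("dial c, dot, tab",[B(160,158),B(197,98),B(228,180)],.045)
s("bar ends",[B(125,148),B(205,168)],.079)
s("fresh foot c",[B(358,170),B(505,325),B(653,510)],.008)
s("feet corners1",[B(303,190),B(350,118),B(412,157),B(362,225)],.008)
s("bystanders tape,spray,pen,driver",[(443,159),(182,271),(267,257),(340,262)],.02)
w=cal("wrist");r=Ro.from_quat(bot.observe()["tcp_rot"]).as_matrix();o=-w[2].T@w[3]
print("wrist cam in tool",(r.T@(o-bot.observe()["tool_pos"])).round(3),(r.T@w[2].T).round(2).tolist(),w[0][0,0])
E
```

```text
rim back corners, hinge corner [[0.667, 0.343], [0.479, 0.354], [0.469, 0.165], [0.642, 0.154]]
door edge, hinge [[0.536, -0.002], [0.473, 0.163]]
dry plate top ends [[0.551, 0.233], [0.498, 0.227]]
floor slots [[0.631, 0.313], [0.624, 0.195], [0.512, 0.32], [0.503, 0.203]]
tray corners [[0.538, -0.035], [0.531, -0.214], [0.404, -0.209], [0.41, -0.029]]
dial c, dot, tab [[0.635, -0.099], [0.672, -0.121], [0.622, -0.139]]
bar ends [[0.635, -0.076], [0.623, -0.123]]
fresh foot c [[0.636, -0.222], [0.542, -0.312], [0.431, -0.4]]
feet corners1 [[0.623, -0.189], [0.668, -0.218], [0.645, -0.256], [0.602, -0.225]]
bystanders tape,spray,pen,driver [[0.681, -0.349], [0.332, 0.431], [0.378, 0.179], [0.366, -0.038]]
wrist cam in tool [ 0.077  0.001 -0.129] [[-0.0, -0.95, -0.3], [1.0, -0.0, 0.0], [-0.0, -0.3, 0.95]] 321.39272937541983
```

>>> carry_out:
  series:
    - {"translation": [0.024,-0.048,0.004],"twist": [0,0,-0.09]}
    - {"translation": [0.048,-0.096,0.008],"twist": [0,0,-0.18]}
    - {"translation": [0.072,-0.144,0.012],"twist": [0,0,-0.28]}
    - {"translation": [0.096,-0.192,0.016],"twist": [0,0,-0.37]}
    - {"translation": [0.12,-0.24,0.02],"twist": [0,0,-0.46]}

```text
clock: 0.72
tool_pos: [0.3621, 0.3347, 0.2654]
tcp_rot: [0.417, 0.909, -0.0, -0.0]
ft_force: [1.9, 0.1, -0.6]
opening: 0.085
grip_force: 0.0
```

>>> carry_out:
  series:
    - {"translation": [0.024,-0.048,0.004],"twist": [0,0,-0.09]}
    - {"translation": [0.048,-0.096,0.008],"twist": [0,0,-0.18]}
    - {"translation": [0.072,-0.144,0.012],"twist": [0,0,-0.28]}
    - {"translation": [0.096,-0.192,0.016],"twist": [0,0,-0.37]}
    - {"translation": [0.12,-0.24,0.02],"twist": [0,0,-0.46]}

```text
clock: 1.35
tool_pos: [0.482, 0.0948, 0.2854]
tcp_rot: [0.613, 0.79, 0.0, -0.0]
ft_force: [0.5, 0.7, -0.0]
opening: 0.0855
grip_force: 0.0
```

>>> carry_out:
  series:
    - {"translation": [0.024,-0.048,0.004],"twist": [0,0,-0.09]}
    - {"translation": [0.048,-0.096,0.008],"twist": [0,0,-0.18]}
    - {"translation": [0.072,-0.144,0.012],"twist": [0,0,-0.28]}
    - {"translation": [0.096,-0.192,0.016],"twist": [0,0,-0.37]}
    - {"translation": [0.12,-0.24,0.02],"twist": [0,0,-0.46]}

```text
clock: 1.98
tool_pos: [0.6021, -0.145, 0.3052]
tcp_rot: [0.777, 0.63, -0.0, -0.0]
ft_force: [0.3, 1.0, -0.1]
opening: 0.0854
grip_force: 0.0
```

```bash
python3 - <<'E'
from h import *
st(); c=cal("wrist"); im=bot.get_image("wrist"); cv2.imwrite("pics/w1.png",im[:,:,::-1]); np.savez("w1.npz",*c)
cv2.imwrite("pics/w1v.png",cv2.resize(im[:,:,::-1],(800,500),interpolation=cv2.INTER_CUBIC)); st()
E
```

```text
t 1.98 tcp [ 0.6021 -0.145   0.3052] yaxis [ 0.978 -0.207 -0.   ] z [-0.  0. -1.] F [ 0.3  1.  -0.1] op 0.0854 gf 0.0 q7 [-0.2   0.5   0.51  1.56 -0.26  1.14  0.16]
t 2.02 tcp [ 0.6033 -0.1517  0.3055] yaxis [ 0.976 -0.217  0.001] z [ 0.001 -0.004 -1.   ] F [-5.8 -5.3 -2. ] op 0.0856 gf 0.0 q7 [-0.19  0.51  0.52  1.56 -0.26  1.15  0.16]
```

View pics/w1v.png

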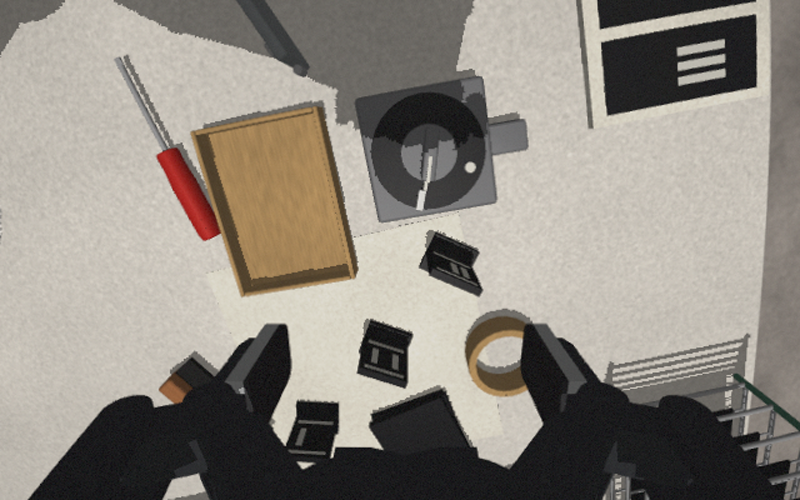

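```bash
python3 - <<'E'
from h import *
im=cv2.imread("pics/w1.png")[:,:,::-1]
a=im[60:180,280:400];b=im[180:375,225:395]
A=cv2.resize(a,(480,480),interpolation=cv2.INTER_CUBIC);B=cv2.resize(b,None,fx=480/195,fy=480/195,interpolation=cv2.INTER_CUBIC)
B=np.clip(B.astype(float)*2,0,255).astype(np.uint8)[:,:320]
cv2.imwrite("pics/w1c.png",np.hstack([A,B])[:,:,::-1])
E
```

```text
(no output)
```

View pics/w1c.png

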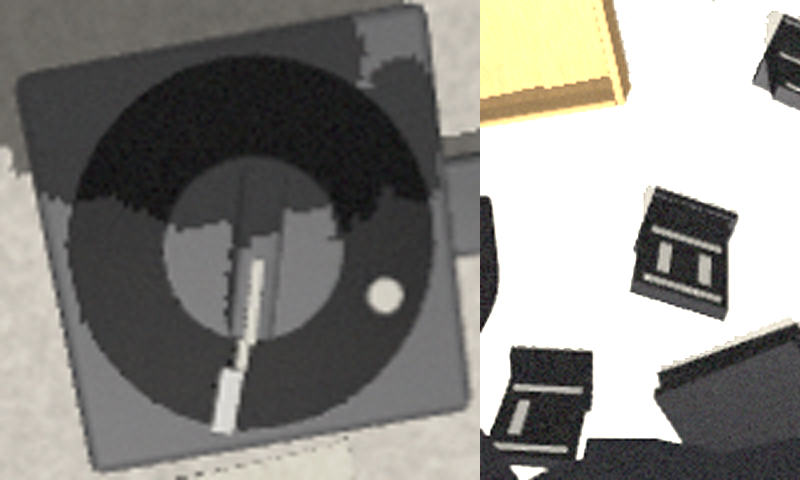

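```bash
cat >> h.py <<'E'
def ld(f): d=np.load(f); return [d[k] for k in d.files]
E
python3 - <<'E'
from h import *
c=ld("w1.npz"); ct=cal("top")
A=lambda x,y:(280+x/4-.4,60+y/4-.4); B=lambda x,y:(225+(x-480)/2.4615-.3,180+y/2.4615-.3); V=lambda x,y:(x/1.25-.1,y/1.25-.1)
g=lambda p,z:cast(c,[p],z)[0]
D=g(A(254,248),.053);E=g(A(250,242),.046);print("disc c",D,"dial c",E)
dot=g(A(385,295),.045);tab=g(A(227,402),.047)
p1=g(A(258,262),.079);p2=g(A(248,338),.079)
for n,v in (("dot",dot-D),("tab",tab-D),("ptr",p2-D),("ptrline",p2-p1)): print(n,np.linalg.norm(v[:2]).round(4),np.degrees(np.arctan2(v[1],v[0])).round(1))
bx=[g(A(232,170),.079),g(A(285,180),.079)];print("bar far",bx)
print("corners box",[g(A(*q),.045)[:2].round(3) for q in ((18,78),(425,5),(468,405),(95,468))])
print("s2 top",[g(B(*q),.075)[:2].round(4) for q in ((637,282),(725,310))])
print("s1 top",[g(V(*q),.075)[:2].round(4) for q in ((424,268),(480,291))])
print("s3 top",[g(B(*q),.075)[:2].round(4) for q in ((493,443),(572,450))])
print("tray",[g(V(*q),.03)[:2].round(4) for q in ((192,130),(322,104),(356,278),(243,296))])
E
```

```text
disc c [ 0.63452447 -0.09638934  0.053     ] dial c [ 0.63400295 -0.09494473  0.046     ]
dot 0.0422 -31.5
tab 0.0466 -110.8
ptr 0.0228 -108.9
ptrline 0.0206 -108.7
bar far [array([ 0.63161278, -0.07346684,  0.079     ]), array([ 0.64489072, -0.07887861,  0.079     ])]
corners box [array([ 0.578, -0.036]), array([ 0.695, -0.041]), array([ 0.69 , -0.156]), array([ 0.574, -0.152])]
s2 top [array([ 0.523 , -0.2934]), array([ 0.5647, -0.3199])]
s1 top [array([ 0.6085, -0.199 ]), array([ 0.6569, -0.2335])]
s3 top [array([ 0.4149, -0.3821]), array([ 0.4585, -0.3957])]
tray [array([ 0.4125, -0.0272]), array([ 0.5445, -0.0324]), array([ 0.5334, -0.2113]), array([ 0.4056, -0.2062])]
```

>>> carry_out:
  series:
    - {"translation": [0.016,0.024,-0.04],"twist": [0,0,-0.06]}
    - {"translation": [0.0326,0.048,-0.08],"twist": [0,0,-0.125]}
    - {"translation": [0.0326,0.048,-0.13],"twist": [0,0,-0.125]}
    - {"translation": [0.0326,0.048,-0.18],"twist": [0,0,-0.125]}
    - {"translation": [0.0326,0.048,-0.205],"twist": [0,0,-0.125]}

```text
clock: 2.65
tool_pos: [0.6328, -0.0952, 0.0973]
tcp_rot: [0.814, 0.581, -0.001, -0.001]
ft_force: [0.4, 0.1, -0.2]
opening: 0.0852
grip_force: 0.0
```

>>> carry_out:
  series:
    - {"translation": [0,0,-0.015],"twist": [0,0,0]}
    - {"translation": [0,0,-0.028],"twist": [0,0,0]}
    - {"translation": [0,0,-0.028],"twist": [0,0,0]}

```text
clock: 3.02
tool_pos: [0.634, -0.0955, 0.072]
tcp_rot: [0.814, 0.581, -0.0, -0.0]
ft_force: [0.8, 0.5, 0.9]
opening: 0.0854
grip_force: 0.0
```

>>> carry_out:
  series:
    - {"translation": [0,0,0],"twist": [0,0,0]}
    - {"translation": [0,0,0],"twist": [0,0,0]}
    - {"translation": [0,0,0],"twist": [0,0,0]}
    - {"translation": [0,0,0],"twist": [0,0,0]}
    - {"translation": [0,0,0],"twist": [0,0,0]}
  grip: 0.0
  grip_force: 40

```text
clock: 3.65
tool_pos: [0.6345, -0.0958, 0.0726]
tcp_rot: [0.814, 0.581, 0.0, 0.0]
ft_force: [0.9, -1.0, 4.3]
opening: 0.0108
grip_force: 41.7
```

```bash
python3 -c "
from h import *
st()"
```

```text
t 3.65 tcp [ 0.6345 -0.0958  0.0726] yaxis [ 0.946 -0.325  0.001] z [ 0.001 -0.    -1.   ] F [ 0.9 -1.   4.3] op 0.0108 gf 41.7 q7 [-0.2   0.8   0.4   1.69 -0.43  0.74  0.08]
```

>>> carry_out:
  series:
    - {"translation": [0,0,0],"twist": [0,0,0.14]}
    - {"translation": [0,0,0],"twist": [0,0,0.28]}
    - {"translation": [0,0,0],"twist": [0,0,0.42]}
    - {"translation": [0,0,0],"twist": [0,0,0.56]}
    - {"translation": [0,0,0],"twist": [0,0,0.7]}

```text
clock: 4.28
tool_pos: [0.6334, -0.0958, 0.0726]
tcp_rot: [0.564, 0.826, -0.0, -0.001]
ft_force: [-9.0, 0.3, 9.9]
opening: 0.0115
grip_force: 42.5
```

>>> carry_out:
  series:
    - {"translation": [0,0,0],"twist": [0,0,0.14]}
    - {"translation": [0,0,0],"twist": [0,0,0.28]}
    - {"translation": [0,0,0],"twist": [0,0,0.42]}
    - {"translation": [0,0,0],"twist": [0,0,0.56]}
    - {"translation": [0,0,0],"twist": [0,0,0.65]}

```text
clock: 4.9
tool_pos: [0.6326, -0.0964, 0.0726]
tcp_rot: [0.271, 0.963, -0.001, -0.001]
ft_force: [-11.9, -2.7, 14.8]
opening: 0.0112
grip_force: 43.1
```

>>> carry_out:
  series:
    - {"translation": [0,0,0],"twist": [0,0,0]}
    - {"translation": [0,0,0],"twist": [0,0,0]}

```text
clock: 5.15
tool_pos: [0.6326, -0.0964, 0.0726]
tcp_rot: [0.273, 0.962, -0.001, -0.001]
ft_force: [-11.8, -1.9, 15.7]
opening: 0.0107
grip_force: 43.2
```

>>> carry_out:
  series:
    - {"translation": [0,0,0],"twist": [0,0,0]}
    - {"translation": [0,0,0],"twist": [0,0,0]}
    - {"translation": [0,0,0],"twist": [0,0,0]}
    - {"translation": [0,0,0.04],"twist": [0,0,0]}
    - {"translation": [0,0,0.1],"twist": [0,0,0]}
  grip: 1.0

```text
clock: 5.78
tool_pos: [0.6333, -0.0953, 0.172]
tcp_rot: [0.272, 0.962, -0.0, -0.002]
ft_force: [1.4, -0.2, 0.7]
opening: 0.0853
grip_force: 0.0
```

```bash
python3 - <<'E'
from h import *
st(); c=cal("wrist"); im=bot.get_image("wrist"); np.savez("w2.npz",*c); cv2.imwrite("pics/w2.png",im[:,:,::-1])
p=proj(c,[[.634,-.096,.05]])[0];print(p);x,y=p.astype(int)
x0,y0=max(x-80,0),max(y-60,0);print(x0,y0);crop(im,x0,y0,x0+160,y0+120,5,"w2c.png")
E
```

```text
t 5.78 tcp [ 0.6333 -0.0953  0.172 ] yaxis [ 0.524  0.852 -0.001] z [-0.003  0.    -1.   ] F [ 1.4 -0.2  0.7] op 0.0853 gf 0.0 q7 [ 0.02  0.63  0.06  1.62 -0.04  0.89  1.11]
[323.72965604 200.55716252]
243 140
```

View pics/w2c.png

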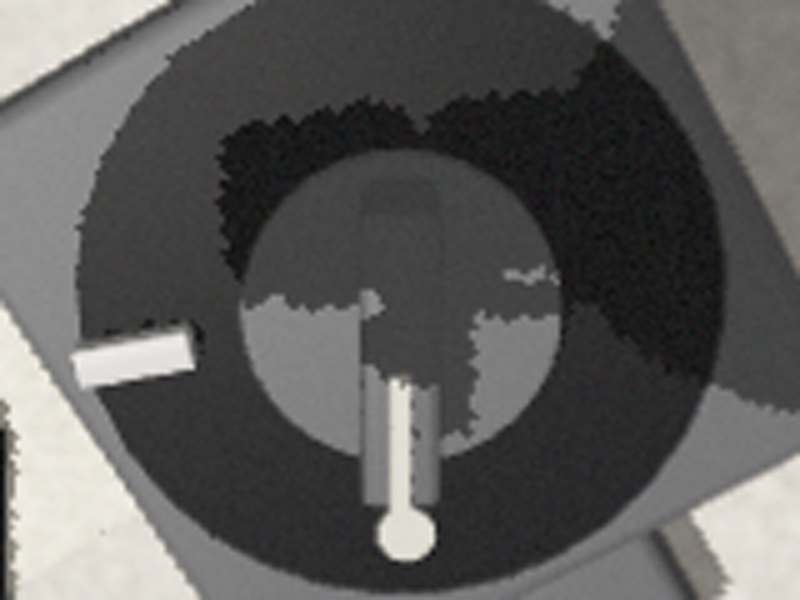

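```bash
python3 - <<'E'
from h import *
c=ld("w2.npz");A=lambda x,y:(243+x/5-.4,140+y/5-.4);g=lambda p,z:cast(c,[p],z)[0]
D=g(A(401,305),.053);print("D",D,g(A(403,287),.045))
for n,p,z in (("dot",(407,534),.045),("ptr",(400,500),.079),("barfar",(400,182),.079),("tab",(135,361),.048),("tabin",(193,350),.048),("tabout",(78,372),.048)):
    v=g(A(*p),z)-D;print(n,np.hypot(v[0],v[1]).round(4),np.degrees(np.arctan2(v[1],v[0])).round(2))
E
```

```text
D [ 0.63285583 -0.09616471  0.053     ] [ 0.63244223 -0.0955735   0.045     ]
dot 0.0443 -30.44
ptr 0.0226 -31.73
barfar 0.0262 148.25
tab 0.0458 -107.34
tabin 0.0359 -106.49
tabout 0.0557 -107.84
```

>>> carry_out:
  series:
    - {"translation": [-0.01,0.03,0.022],"twist": [0,0,0.06]}
    - {"translation": [-0.025,0.07,0.044],"twist": [0,0,0.13]}
    - {"translation": [-0.04,0.12,0.066],"twist": [0,0,0.2]}
    - {"translation": [-0.055,0.17,0.088],"twist": [0,0,0.26]}
    - {"translation": [-0.07,0.22,0.088],"twist": [0,0,0.33]}

```text
clock: 6.45
tool_pos: [0.5642, 0.1262, 0.2621]
tcp_rot: [0.11, 0.994, 0.001, 0.001]
ft_force: [0.6, 0.2, -0.7]
opening: 0.0857
grip_force: 0.0
```

>>> carry_out:
  series:
    - {"translation": [-0.02,0.05,0],"twist": [0,0,0.08]}
    - {"translation": [-0.038,0.09,0],"twist": [0,0,0.164]}
    - {"translation": [-0.038,0.1055,0],"twist": [0,0,0.164]}
    - {"translation": [-0.038,0.1055,0],"twist": [0,0,0.164]}

```text
clock: 6.95
tool_pos: [0.5263, 0.2304, 0.2602]
tcp_rot: [0.029, 1.0, 0.0, 0.0]
ft_force: [-0.2, -0.6, 0.1]
opening: 0.0856
grip_force: 0.0
```

```bash
python3 - <<'E'
from h import *
st(); c=cal("wrist"); im=bot.get_image("wrist"); np.savez("w3.npz",*c); cv2.imwrite("pics/w3.png",im[:,:,::-1])
cv2.imwrite("pics/w3v.png",cv2.resize(im[:,:,::-1],(800,500),interpolation=cv2.INTER_CUBIC))
E
```

```text
t 6.95 tcp [0.5263 0.2304 0.2602] yaxis [0.057 0.998 0.   ] z [ 0.  0. -1.] F [-0.2 -0.6  0.1] op 0.0856 gf 0.0 q7 [-0.43  0.43 -0.12  1.72  0.06  1.    0.95]
```

View pics/w3v.png

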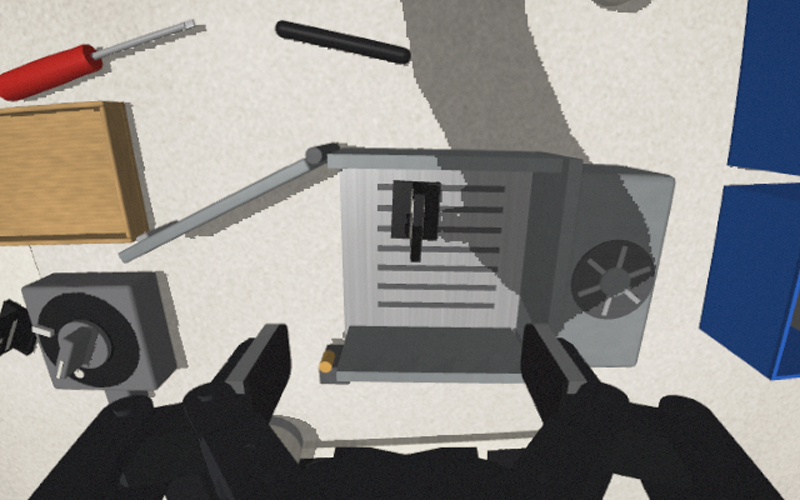

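```bash
python3 - <<'E'
from h import *
c=ld("w3.npz");V=lambda x,y:(x/1.25-.1,y/1.25-.1);g=lambda p,z:cast(c,[V(*p)],z)[0][:2].round(4)
print("foot",[g(p,.02) for p in((393,180),(441,183),(438,240),(390,237))])
print("plate top end",g((416,261),.087),g((411,261),.087),g((422,262),.087))
print("hinge",g((315,154),.095),"edge",g((124,257),.095),"rims",g((330,160),.095),g((580,158),.095),g((338,377),.095))
print("floor front",g((345,170),.012),g((347,328),.012))
E
```

```text
foot [array([0.4964, 0.2212]), array([0.5017, 0.2649]), array([0.5557, 0.2602]), array([0.5501, 0.2147])]
plate top end [0.5528 0.2377] [0.5525 0.2337] [0.5539 0.2424]
hinge [0.465  0.1695] edge [0.5334 0.0067] rims [0.4699 0.1798] [0.4784 0.3602] [0.651  0.1657]
floor front [0.4855 0.1771] [0.6482 0.1623]
```

```bash
python3 - <<'E'
from h import *
c=ld("w3.npz");V=lambda x,y:(x/1.25-.1,y/1.25-.1);g=lambda p,z:cast(c,[V(*p)],z)[0][:2].round(4)
print("disc",g((83,345),.053),"tray near corner",g((150,236),.03), "fan",g((613,280),.09))
t=cal("top");print("top fan",cast(t,[(175+88/5-.4,140+232/5-.4)],.09), "tray", cast(t,[(330+48/5-.4,140+322/5-.4)],.03))
st();print(c[1],cal("wrist")[3]-c[3])
im=bot.get_image("top");cv2.imwrite("pics/top1.png",im[:,:,::-1]);crop(im,175,140,335,260,5,"ca2.png")
E
```

```text
disc [ 0.6334 -0.0958] tray near corner [ 0.5327 -0.012 ] fan [0.5774 0.3964]
top fan [[0.57736721 0.39260046 0.09      ]] tray [[ 0.53777351 -0.03364292  0.03      ]]
t 7.0 tcp [0.5266 0.2292 0.2602] yaxis [ 0.059  0.998 -0.001] z [ 0.    -0.001 -1.   ] F [-0.   0.6 -0.1] op 0.085 gf 0.0 q7 [-0.43  0.43 -0.12  1.72  0.06  1.    0.95]
[-0.05781934  0.          0.          0.          0.        ] [ 6.08365551e-04 -9.18861742e-06  9.50253840e-05]
```

View pics/ca2.png

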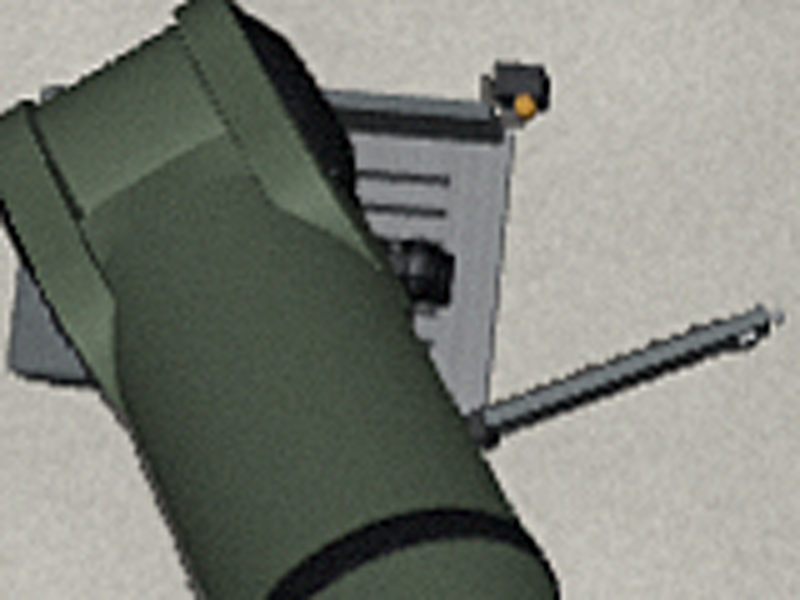

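>>> carry_out:
  series:
    - {"translation": [0.004,0.005,-0.04],"twist": [0,0,-0.02]}
    - {"translation": [0.004,0.006,-0.09],"twist": [0,0,-0.02]}
    - {"translation": [0.004,0.006,-0.14],"twist": [0,0,-0.02]}
    - {"translation": [0.004,0.006,-0.18],"twist": [0,0,-0.02]}
    - {"translation": [0.004,0.006,-0.198],"twist": [0,0,-0.02]}

```text
clock: 7.68
tool_pos: [0.53, 0.2341, 0.0604]
tcp_rot: [0.04, 0.999, -0.001, -0.001]
ft_force: [0.2, -0.6, 1.1]
opening: 0.0852
grip_force: 0.0
```

>>> carry_out:
  series:
    - {"translation": [0,0,0],"twist": [0,0,0]}
    - {"translation": [0,0,0],"twist": [0,0,0]}
    - {"translation": [0,0,0],"twist": [0,0,0]}
    - {"translation": [0,0,0],"twist": [0,0,0]}
    - {"translation": [0,0,0],"twist": [0,0,0]}
  grip: 0.0
  grip_force: 30

```text
clock: 8.3
tool_pos: [0.5303, 0.236, 0.0626]
tcp_rot: [0.039, 0.999, 0.0, 0.0]
ft_force: [-0.3, 0.2, -1.5]
opening: 0.0076
grip_force: 34.0
```

```bash
python3 -c "
from h import *
st()"
```

```text
t 8.3 tcp [0.5303 0.236  0.0626] yaxis [0.078 0.997 0.   ] z [ 0.  0. -1.] F [-0.3  0.2 -1.5] op 0.0076 gf 34.0 q7 [-0.46  0.7  -0.09  1.84  0.11  0.6   0.88]
```

>>> carry_out:
  series:
    - {"translation": [0,0,0.03],"twist": [0,0,0]}
    - {"translation": [0,0,0.08],"twist": [0,0,0]}
    - {"translation": [0,-0.02,0.12],"twist": [0,0,0]}
    - {"translation": [-0.008,-0.06,0.13],"twist": [0,0,0]}
    - {"translation": [-0.016,-0.11,0.13],"twist": [0,0,0]}

```text
clock: 8.93
tool_pos: [0.5142, 0.1255, 0.1934]
tcp_rot: [0.038, 0.999, 0.0, 0.001]
ft_force: [0.9, -0.3, -2.0]
opening: 0.0076
grip_force: 34.0
```

>>> carry_out:
  series:
    - {"translation": [-0.008,-0.05,0],"twist": [0,0,0]}
    - {"translation": [-0.016,-0.1,0],"twist": [0,0,0]}
    - {"translation": [-0.024,-0.15,0],"twist": [0,0,0]}
    - {"translation": [-0.034,-0.2,-0.02],"twist": [0,0,0]}
    - {"translation": [-0.038,-0.24,-0.05],"twist": [0,0,0]}

```text
clock: 9.55
tool_pos: [0.476, -0.1161, 0.1425]
tcp_rot: [0.039, 0.999, -0.0, 0.001]
ft_force: [1.6, 0.1, -1.6]
opening: 0.0079
grip_force: 34.1
```

>>> carry_out:
  series:
    - {"translation": [0,-0.006,-0.03],"twist": [0,0,0]}
    - {"translation": [0,-0.006,-0.06],"twist": [0,0,0]}
    - {"translation": [0,-0.006,-0.078],"twist": [0,0,0]}
    - {"translation": [0,-0.006,-0.086],"twist": [0,0,0]}
    - {"translation": [0,-0.006,-0.086],"twist": [0,0,0]}

```text
clock: 10.18
tool_pos: [0.4763, -0.1201, 0.0563]
tcp_rot: [0.039, 0.999, -0.0, -0.0]
ft_force: [-0.2, -1.0, -0.3]
opening: 0.0076
grip_force: 34.0
```

```bash
python3 -c "
from h import *
st()"
```

```text
t 10.18 tcp [ 0.4763 -0.1201  0.0563] yaxis [ 0.078  0.997 -0.   ] z [-0. -0. -1.] F [-0.2 -1.  -0.3] op 0.0076 gf 34.0 q7 [ 0.16  0.62 -0.05  2.08  0.07  0.44  1.55]
```

>>> carry_out:
  series:
    - {"translation": [0,0,0],"twist": [0,0,0]}
    - {"translation": [0,0,0],"twist": [0,0,0]}
    - {"translation": [0,0,0.05],"twist": [0,0,0]}
    - {"translation": [0,0,0.11],"twist": [0,0,0]}
    - {"translation": [0,-0.02,0.16],"twist": [0,0,0]}
  grip: 1.0

```text
clock: 10.8
tool_pos: [0.4763, -0.1393, 0.219]
tcp_rot: [0.038, 0.999, 0.0, 0.001]
ft_force: [0.5, 0.1, -0.1]
opening: 0.0854
grip_force: 0.0
```

>>> carry_out:
  series:
    - {"translation": [0,-0.05,0.03],"twist": [0,0,0]}
    - {"translation": [0.02,-0.1,0.05],"twist": [0,0,-0.1]}
    - {"translation": [0.04,-0.13,0.05],"twist": [0,0,-0.22]}
    - {"translation": [0.04,-0.14,0.05],"twist": [0,0,-0.22]}
    - {"translation": [0.04,-0.14,0.05],"twist": [0,0,-0.22]}

```text
clock: 11.42
tool_pos: [0.5156, -0.28, 0.2661]
tcp_rot: [0.148, 0.989, 0.0, -0.0]
ft_force: [-0.3, 1.1, 0.4]
opening: 0.0858
grip_force: 0.0
```

```bash
python3 - <<'E'
from h import *
st(); c=cal("wrist"); im=bot.get_image("wrist"); np.savez("w4.npz",*c); cv2.imwrite("pics/w4.png",im[:,:,::-1])
cv2.imwrite("pics/w4v.png",cv2.resize(im[:,:,::-1],(800,500),interpolation=cv2.INTER_CUBIC))
E
```

```text
t 11.43 tcp [ 0.5156 -0.28    0.2661] yaxis [0.293 0.956 0.   ] z [-0.001  0.    -1.   ] F [-0.3  1.1  0.4] op 0.0858 gf 0.0 q7 [ 0.38  0.44  0.03  1.68 -0.01  1.02  1.68]
```

View pics/w4v.png

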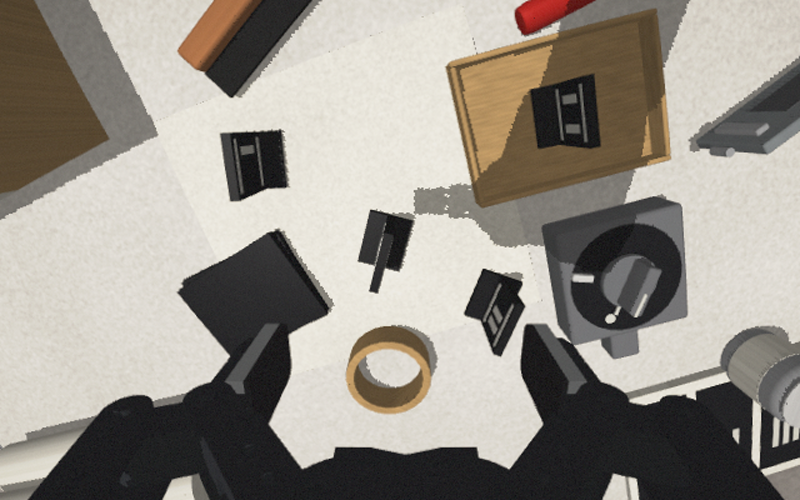

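```bash
python3 - <<'E'
from h import *
c=ld("w4.npz");V=lambda x,y:(x/1.25-.1,y/1.25-.1)
for n,a,b in (("s3",(226,134),(236,199)),("s2",(384,235),(374,291)),("s1",(521,307),(497,353))):
    p,q=cast(c,[V(*a),V(*b)],.075)[:,:2];d=q-p;print(n,((p+q)/2).round(4),np.linalg.norm(d).round(4),np.degrees(np.arctan2(d[1],d[0])).round(1))
for n,f in (("s3f",[(221,134),(284,130),(287,186),(231,200)]),("s2f",[(371,209),(414,219),(401,271),(359,261)]),("disc",[(634,284)]),):
    print(n,cast(c,[V(*x) for x in f],.008 if n!="disc" else .053)[:,:2].mean(0).round(4))
E
```

```text
s3 [ 0.4306 -0.3981] 0.051 -14.8
s2 [ 0.5418 -0.311 ] 0.0508 -27.8
s1 [ 0.636  -0.2199] 0.0494 -38.3
s3f [ 0.4317 -0.4034]
s2f [ 0.5415 -0.3077]
disc [ 0.6377 -0.0939]
```

>>> carry_out:
  series:
    - {"translation": [0.03,0.015,-0.03],"twist": [0,0,-0.1]}
    - {"translation": [0.06,0.03,-0.06],"twist": [0,0,-0.2]}
    - {"translation": [0.09,0.046,-0.09],"twist": [0,0,-0.3]}
    - {"translation": [0.1195,0.061,-0.12],"twist": [0,0,-0.35]}
    - {"translation": [0.1195,0.061,-0.14],"twist": [0,0,-0.35]}
  grip: 0.5

```text
clock: 12.1
tool_pos: [0.6368, -0.2153, 0.1246]
tcp_rot: [0.316, 0.949, 0.001, -0.001]
ft_force: [-0.2, -0.4, -1.1]
opening: 0.0429
grip_force: 0.0
```

>>> carry_out:
  series:
    - {"translation": [0,0,-0.03],"twist": [0,0,0]}
    - {"translation": [0,0,-0.055],"twist": [0,0,0]}
    - {"translation": [0,0,-0.07],"twist": [0,0,0]}
    - {"translation": [0,0,-0.0765],"twist": [0,0,0]}
    - {"translation": [0,0,-0.0765],"twist": [0,0,0]}

```text
clock: 12.72
tool_pos: [0.6357, -0.2191, 0.0502]
tcp_rot: [0.318, 0.948, 0.0, 0.0]
ft_force: [-0.3, -0.7, -0.2]
opening: 0.0425
grip_force: 0.0
```

>>> carry_out:
  series:
    - {"translation": [0,0,0],"twist": [0,0,0]}
    - {"translation": [0,0,0],"twist": [0,0,0]}
    - {"translation": [0,0,0],"twist": [0,0,0]}
    - {"translation": [0,0,0],"twist": [0,0,0]}
  grip: 0.0
  grip_force: 30

```text
clock: 13.22
tool_pos: [0.6359, -0.2192, 0.0502]
tcp_rot: [0.318, 0.948, -0.0, 0.0]
ft_force: [-0.1, -0.3, 4.7]
opening: 0.0073
grip_force: 36.5
```

```bash
python3 -c "
from h import *
st()"
```

```text
t 13.22 tcp [ 0.6359 -0.2192  0.0502] yaxis [0.603 0.797 0.   ] z [ 0.001 -0.    -1.   ] F [-0.1 -0.3  4.7] op 0.0073 gf 36.5 q7 [ 0.2   0.83  0.08  1.59 -0.08  0.72  1.23]
```

>>> carry_out:
  series:
    - {"translation": [0,0,0.03],"twist": [0,0,0]}
    - {"translation": [0,0,0.08],"twist": [0,0,0]}
    - {"translation": [0,0.01,0.13],"twist": [0,0,0.04]}
    - {"translation": [-0.002,0.05,0.15],"twist": [0,0,0.09]}
    - {"translation": [-0.005,0.1,0.15],"twist": [0,0,0.14]}

```text
clock: 13.85
tool_pos: [0.6311, -0.119, 0.2017]
tcp_rot: [0.251, 0.968, 0.0, 0.002]
ft_force: [0.7, 0.4, -1.5]
opening: 0.0073
grip_force: 35.7
```

>>> carry_out:
  series:
    - {"translation": [-0.003,0.05,0],"twist": [0,0,0.06]}
    - {"translation": [-0.006,0.1,0],"twist": [0,0,0.12]}
    - {"translation": [-0.009,0.15,0],"twist": [0,0,0.18]}
    - {"translation": [-0.012,0.2,0],"twist": [0,0,0.24]}
    - {"translation": [-0.015,0.25,0],"twist": [0,0,0.3]}

```text
clock: 14.48
tool_pos: [0.6153, 0.1325, 0.1998]
tcp_rot: [0.103, 0.995, -0.0, -0.0]
ft_force: [0.4, -0.3, -1.1]
opening: 0.0076
grip_force: 35.6
```

>>> carry_out:
  series:
    - {"translation": [-0.003,0.05,0],"twist": [0,0,0.06]}
    - {"translation": [-0.006,0.1,0],"twist": [0,0,0.12]}
    - {"translation": [-0.0075,0.15,0],"twist": [0,0,0.15]}
    - {"translation": [-0.0075,0.166,-0.02],"twist": [0,0,0.15]}
    - {"translation": [-0.0075,0.166,-0.05],"twist": [0,0,0.15]}

```text
clock: 15.1
tool_pos: [0.608, 0.2984, 0.1491]
tcp_rot: [0.028, 1.0, 0.0, 0.0]
ft_force: [-0.1, 0.5, -1.5]
opening: 0.0075
grip_force: 35.7
```

```bash
python3 - <<'E'
from h import *
st(); im=bot.get_image("side"); crop(im,180,170,390,370,3.0,"s5.png")
E
```

```text
t 15.1 tcp [0.608  0.2984 0.1491] yaxis [0.056 0.998 0.001] z [ 0.001  0.001 -1.   ] F [-0.1  0.5 -1.5] op 0.0075 gf 35.7 q7 [-0.5   0.71 -0.08  1.53  0.06  0.91  0.92]
```

View pics/s5.png

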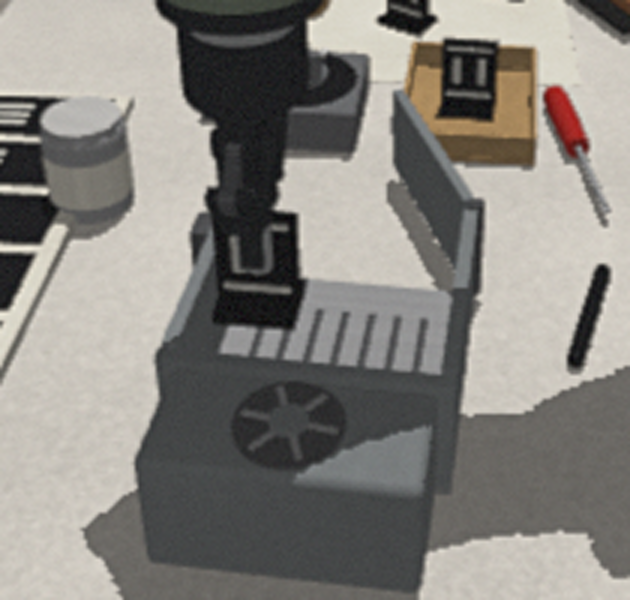

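>>> carry_out:
  series:
    - {"translation": [0,-0.001,-0.03],"twist": [0,0,0]}
    - {"translation": [0,-0.001,-0.06],"twist": [0,0,0]}
    - {"translation": [0,-0.001,-0.078],"twist": [0,0,0]}
    - {"translation": [0,-0.001,-0.0865],"twist": [0,0,0]}
    - {"translation": [0,-0.001,-0.0865],"twist": [0,0,0]}

```text
clock: 15.78
tool_pos: [0.6085, 0.2958, 0.0636]
tcp_rot: [0.029, 1.0, -0.0, 0.0]
ft_force: [0.1, 0.3, -0.8]
opening: 0.0075
grip_force: 35.6
```

>>> carry_out:
  series:
    - {"translation": [0,0,0],"twist": [0,0,0]}
    - {"translation": [0,0,0],"twist": [0,0,0]}
    - {"translation": [0,0,0.03],"twist": [0,0,0]}
    - {"translation": [0,0,0.08],"twist": [0,0,0]}
    - {"translation": [0,0,0.135],"twist": [0,0,0]}
  grip: 0.28

```text
clock: 16.4
tool_pos: [0.6079, 0.2958, 0.1999]
tcp_rot: [0.029, 1.0, -0.0, -0.0]
ft_force: [0.9, -0.2, 0.6]
opening: 0.0237
grip_force: 0.0
```

```bash
cat >> h.py <<'E'
def blobs(im,x0,y0,x1,y1,zc=.008):
    """black blobs in the top picture: area, centroid px, foot-level world point"""
    c=cal("top"); m=(im[y0:y1,x0:x1].max(2)<60).astype(np.uint8); n,_,s,ce=cv2.connectedComponentsWithStats(m)
    for i in range(1,n):
        if s[i,4]>60: print("blob",s[i,4],(ce[i]+[x0,y0]).round(1),cast(c,[ce[i]+[x0,y0]],zc)[0,:2].round(3))
E
python3 - <<'E'
from h import *
st(); blobs(cv2.imread("pics/top0.png")[:,:,::-1],385,150,480,260)
im=bot.get_image("top");cv2.imwrite("pics/top2.png",im[:,:,::-1]);blobs(im,385,150,480,260)
E
```

```text
t 16.4 tcp [0.6079 0.2958 0.1999] yaxis [ 0.058  0.998 -0.   ] z [-0. -0. -1.] F [ 0.9 -0.2  0.6] op 0.0237 gf 0.0 q7 [-0.49  0.65 -0.08  1.49  0.06  1.    0.93]
blob 258 [401.1 173.2] [ 0.638 -0.222]
blob 666 [469.4 199.9] [ 0.558 -0.431]
blob 267 [430.8 203.9] [ 0.544 -0.312]
blob 119 [396.2 228.9] [ 0.467 -0.207]
blob 270 [460.9 241.1] [ 0.433 -0.403]
blob 664 [469.5 199.9] [ 0.558 -0.431]
blob 262 [430.8 203.9] [ 0.544 -0.312]
blob 103 [396.3 227.8] [ 0.47  -0.207]
blob 268 [460.9 241.1] [ 0.432 -0.402]
```

>>> carry_out:
  series:
    - {"translation": [-0.005,-0.045,0.01],"twist": [0,0,-0.03]}
    - {"translation": [-0.01,-0.09,0.01],"twist": [0,0,-0.07]}
    - {"translation": [-0.015,-0.14,0.01],"twist": [0,0,-0.11]}
    - {"translation": [-0.02,-0.19,0.01],"twist": [0,0,-0.15]}
    - {"translation": [-0.025,-0.24,0.01],"twist": [0,0,-0.19]}
  grip: 0.6

```text
clock: 17.08
tool_pos: [0.583, 0.0544, 0.2087]
tcp_rot: [0.124, 0.992, 0.0, 0.0]
ft_force: [1.2, -0.4, 0.2]
opening: 0.0512
grip_force: 0.0
```

>>> carry_out:
  series:
    - {"translation": [-0.006,-0.05,0],"twist": [0,0,-0.04]}
    - {"translation": [-0.012,-0.1,0],"twist": [0,0,-0.08]}
    - {"translation": [-0.018,-0.15,0],"twist": [0,0,-0.12]}
    - {"translation": [-0.024,-0.2,0],"twist": [0,0,-0.16]}
    - {"translation": [-0.03,-0.25,0],"twist": [0,0,-0.2]}

```text
clock: 17.7
tool_pos: [0.553, -0.1957, 0.2087]
tcp_rot: [0.223, 0.975, 0.0, 0.0]
ft_force: [1.4, 0.5, 0.5]
opening: 0.0514
grip_force: 0.0
```

>>> carry_out:
  series:
    - {"translation": [-0.006,-0.05,0],"twist": [0,0,-0.04]}
    - {"translation": [-0.011,-0.1,0],"twist": [0,0,-0.067]}
    - {"translation": [-0.011,-0.115,-0.02],"twist": [0,0,-0.067]}
    - {"translation": [-0.011,-0.1155,-0.06],"twist": [0,0,-0.067]}
    - {"translation": [-0.011,-0.1155,-0.1],"twist": [0,0,-0.067]}

```text
clock: 18.32
tool_pos: [0.5423, -0.3091, 0.107]
tcp_rot: [0.254, 0.967, 0.0, 0.0]
ft_force: [0.6, -0.4, -0.3]
opening: 0.051
grip_force: 0.0
```

```bash
python3 - <<'E'
from h import *
st(); im=bot.get_image("top");blobs(im,420,150,480,260)
E
```

```text
t 18.32 tcp [ 0.5423 -0.3091  0.107 ] yaxis [0.492 0.871 0.001] z [ 0.001  0.    -1.   ] F [ 0.6 -0.4 -0.3] op 0.051 gf 0.0 q7 [ 0.37  0.69  0.07  1.71 -0.07  0.74  1.54]
blob 2026 [439.9 207. ] [ 0.535 -0.34 ]
```

Descend, grasp, lift, and carry to slot B (0.5325, 0.300).

>>> carry_out:
  series:
    - {"translation": [0,0,-0.03],"twist": [0,0,0]}
    - {"translation": [0,0,-0.05],"twist": [0,0,0]}
    - {"translation": [0,0,-0.0585],"twist": [0,0,0]}
    - {"translation": [0,0,-0.0585],"twist": [0,0,0]}

```text
clock: 18.88
tool_pos: [0.5422, -0.3095, 0.0499]
tcp_rot: [0.255, 0.967, 0.0, -0.0]
ft_force: [0.4, 0.0, 0.7]
opening: 0.051
grip_force: 0.0
```

>>> carry_out:
  series:
    - {"translation": [0,0,0],"twist": [0,0,0]}
    - {"translation": [0,0,0],"twist": [0,0,0]}
    - {"translation": [0,0,0],"twist": [0,0,0]}
    - {"translation": [0,0,0],"twist": [0,0,0]}
    - {"translation": [0,0,0],"twist": [0,0,0]}
  grip: 0.0
  grip_force: 30

```text
clock: 19.5
tool_pos: [0.5424, -0.3097, 0.0503]
tcp_rot: [0.255, 0.967, -0.0, 0.0]
ft_force: [-1.1, 0.5, 6.9]
opening: 0.0077
grip_force: 36.9
```

>>> carry_out:
  series:
    - {"translation": [0,0,0.03],"twist": [0,0,0]}
    - {"translation": [0,0,0.08],"twist": [0,0,0]}
    - {"translation": [0,0.01,0.13],"twist": [0,0,0]}
    - {"translation": [0,0.05,0.16],"twist": [0,0,0.04]}
    - {"translation": [0,0.1,0.16],"twist": [0,0,0.08]}

```text
clock: 20.12
tool_pos: [0.5429, -0.2096, 0.2123]
tcp_rot: [0.216, 0.976, -0.0, 0.002]
ft_force: [1.3, 1.2, -1.8]
opening: 0.0077
grip_force: 35.9
```

```bash
python3 - <<'E'
from h import *
st()
E
```

```text
t 20.12 tcp [ 0.5429 -0.2096  0.2123] yaxis [0.422 0.907 0.   ] z [ 0.004 -0.001 -1.   ] F [ 1.3  1.2 -1.8] op 0.0077 gf 35.9 q7 [ 0.22  0.49  0.07  1.76 -0.04  0.89  1.44]
```

>>> carry_out:
  series:
    - {"translation": [-0.001,0.05,0],"twist": [0,0,0.04]}
    - {"translation": [-0.002,0.1,0],"twist": [0,0,0.08]}
    - {"translation": [-0.003,0.15,0],"twist": [0,0,0.12]}
    - {"translation": [-0.004,0.2,0],"twist": [0,0,0.16]}
    - {"translation": [-0.005,0.25,0],"twist": [0,0,0.2]}

```text
clock: 20.75
tool_pos: [0.5369, 0.042, 0.21]
tcp_rot: [0.117, 0.993, 0.0, 0.0]
ft_force: [0.7, -0.4, -0.3]
opening: 0.0076
grip_force: 35.9
```

>>> carry_out:
  series:
    - {"translation": [-0.001,0.05,0],"twist": [0,0,0.04]}
    - {"translation": [-0.002,0.1,0],"twist": [0,0,0.08]}
    - {"translation": [-0.003,0.15,0],"twist": [0,0,0.12]}
    - {"translation": [-0.004,0.2,0],"twist": [0,0,0.16]}
    - {"translation": [-0.005,0.24,0],"twist": [0,0,0.18]}

```text
clock: 21.38
tool_pos: [0.5317, 0.2825, 0.2098]
tcp_rot: [0.026, 1.0, 0.0, -0.0]
ft_force: [1.1, -1.4, -1.0]
opening: 0.0075
grip_force: 35.9
```

>>> carry_out:
  series:
    - {"translation": [-0.0005,0.0195,-0.02],"twist": [0,0,0]}
    - {"translation": [-0.0005,0.0195,-0.06],"twist": [0,0,0]}
    - {"translation": [-0.0005,0.0195,-0.1],"twist": [0,0,0]}
    - {"translation": [-0.0005,0.0195,-0.13],"twist": [0,0,0]}
    - {"translation": [-0.0005,0.0195,-0.142],"twist": [0,0,0]}

```text
clock: 22.0
tool_pos: [0.5309, 0.2986, 0.0655]
tcp_rot: [0.028, 1.0, -0.001, -0.001]
ft_force: [-0.4, 0.3, -0.4]
opening: 0.0077
grip_force: 35.9
```

```bash
python3 - <<'E'
from h import *
st()
E
```

```text
t 22.0 tcp [0.5309 0.2986 0.0655] yaxis [ 0.056  0.998 -0.002] z [-0.002 -0.002 -1.   ] F [-0.4  0.3 -0.4] op 0.0077 gf 35.9 q7 [-0.55  0.73 -0.09  1.76  0.1   0.66  0.82]
```

>>> carry_out:
  series:
    - {"translation": [0,0,-0.002],"twist": [0,0,0]}
    - {"translation": [0,0,-0.004],"twist": [0,0,0]}
    - {"translation": [0,0,-0.004],"twist": [0,0,0]}

```text
clock: 22.38
tool_pos: [0.5321, 0.3, 0.0646]
tcp_rot: [0.027, 1.0, 0.0, 0.001]
ft_force: [-0.5, -0.2, -1.1]
opening: 0.0074
grip_force: 35.9
```

>>> carry_out:
  series:
    - {"translation": [0,0,0],"twist": [0,0,0]}
    - {"translation": [0,0,0],"twist": [0,0,0]}
    - {"translation": [0,0,0.03],"twist": [0,0,0]}
    - {"translation": [0,0,0.08],"twist": [0,0,0]}
    - {"translation": [0,0,0.14],"twist": [0,0,0]}
  grip: 0.28

```text
clock: 23.0
tool_pos: [0.5312, 0.2996, 0.2049]
tcp_rot: [0.027, 1.0, -0.0, -0.001]
ft_force: [0.6, -0.0, 1.6]
opening: 0.0241
grip_force: 0.0
```

```bash
python3 - <<'E'
from h import *
st(); c=cal("wrist");im=bot.get_image("wrist");cv2.imwrite("pics/w6.png",im[:,:,::-1]); np.savez("w6.npz",*c)
p=bot.get_image("top");blobs(p,385,150,480,260)
cv2.imwrite("pics/w6v.png",cv2.resize(im[:,:,::-1],(800,500),interpolation=cv2.INTER_CUBIC))
E
```

```text
t 23.0 tcp [0.5312 0.2996 0.2049] yaxis [ 0.055  0.999 -0.001] z [-0.001 -0.001 -1.   ] F [ 0.6 -0.   1.6] op 0.0241 gf 0.0 q7 [-0.54  0.54 -0.11  1.68  0.07  0.93  0.85]
blob 665 [469.5 199.9] [ 0.558 -0.431]
blob 104 [396.3 227.8] [ 0.471 -0.207]
blob 269 [460.9 241.1] [ 0.433 -0.402]
```

View pics/w6v.png

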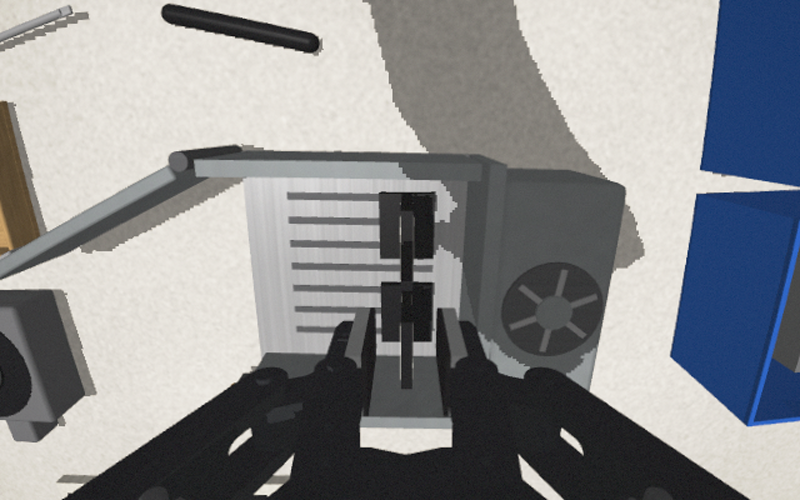

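>>> carry_out:
  series:
    - {"translation": [-0.007,-0.045,0.005],"twist": [0,0,-0.01]}
    - {"translation": [-0.014,-0.095,0.005],"twist": [0,0,-0.03]}
    - {"translation": [-0.021,-0.145,0.005],"twist": [0,0,-0.04]}
    - {"translation": [-0.028,-0.195,0.005],"twist": [0,0,-0.06]}
    - {"translation": [-0.035,-0.245,0.005],"twist": [0,0,-0.07]}
  grip: 0.6

```text
clock: 23.72
tool_pos: [0.4963, 0.0534, 0.2091]
tcp_rot: [0.063, 0.998, 0.0, 0.0]
ft_force: [0.6, -0.7, -0.3]
opening: 0.051
grip_force: 0.0
```

>>> carry_out:
  series:
    - {"translation": [-0.007,-0.05,0],"twist": [0,0,-0.015]}
    - {"translation": [-0.014,-0.1,0],"twist": [0,0,-0.03]}
    - {"translation": [-0.021,-0.15,0],"twist": [0,0,-0.045]}
    - {"translation": [-0.028,-0.2,0],"twist": [0,0,-0.06]}
    - {"translation": [-0.035,-0.25,0],"twist": [0,0,-0.075]}

```text
clock: 24.35
tool_pos: [0.4613, -0.1967, 0.2091]
tcp_rot: [0.1, 0.995, -0.0, 0.0]
ft_force: [0.6, -0.1, -0.3]
opening: 0.051
grip_force: 0.0
```

>>> carry_out:
  series:
    - {"translation": [-0.007,-0.05,0],"twist": [0,0,-0.02]}
    - {"translation": [-0.014,-0.1,0],"twist": [0,0,-0.04]}
    - {"translation": [-0.021,-0.15,-0.01],"twist": [0,0,-0.06]}
    - {"translation": [-0.029,-0.195,-0.04],"twist": [0,0,-0.07]}
    - {"translation": [-0.03,-0.205,-0.08],"twist": [0,0,-0.07]}

```text
clock: 24.98
tool_pos: [0.4307, -0.4035, 0.1285]
tcp_rot: [0.136, 0.991, -0.001, 0.001]
ft_force: [0.3, 0.5, -0.8]
opening: 0.0512
grip_force: 0.0
```

```bash
python3 - <<'E'
from h import *
st()
E
```

```text
t 24.98 tcp [ 0.4307 -0.4035  0.1285] yaxis [ 0.27   0.963 -0.002] z [ 0.001 -0.002 -1.   ] F [ 0.3  0.5 -0.8] op 0.0512 gf 0.0 q7 [ 0.6   0.61  0.07  1.8  -0.06  0.73  2.  ]
```

>>> carry_out:
  series:
    - {"translation": [0.001,0.002,-0.03],"twist": [0,0,0]}
    - {"translation": [0.001,0.002,-0.06],"twist": [0,0,0]}
    - {"translation": [0.001,0.002,-0.079],"twist": [0,0,0]}
    - {"translation": [0.001,0.002,-0.079],"twist": [0,0,0]}

```text
clock: 25.48
tool_pos: [0.4323, -0.3978, 0.049]
tcp_rot: [0.134, 0.991, 0.0, -0.001]
ft_force: [0.4, -0.7, -0.1]
opening: 0.0514
grip_force: 0.0
```

>>> carry_out:
  series:
    - {"translation": [0,0,0],"twist": [0,0,0]}
    - {"translation": [0,0,0],"twist": [0,0,0]}
    - {"translation": [0,0,0],"twist": [0,0,0]}
    - {"translation": [0,0,0],"twist": [0,0,0]}
    - {"translation": [0,0,0],"twist": [0,0,0]}
  grip: 0.0
  grip_force: 30

```text
clock: 26.1
tool_pos: [0.4327, -0.3981, 0.0499]
tcp_rot: [0.134, 0.991, -0.0, 0.0]
ft_force: [-0.3, -1.1, -0.8]
opening: 0.0078
grip_force: 35.6
```

>>> carry_out:
  series:
    - {"translation": [0,0,0.03],"twist": [0,0,0]}
    - {"translation": [0,0,0.08],"twist": [0,0,0]}
    - {"translation": [0.003,0.01,0.13],"twist": [0,0,0]}
    - {"translation": [0.01,0.05,0.16],"twist": [0,0,0.01]}
    - {"translation": [0.02,0.1,0.16],"twist": [0,0,0.03]}

```text
clock: 26.72
tool_pos: [0.4534, -0.2981, 0.2121]
tcp_rot: [0.12, 0.993, -0.001, 0.002]
ft_force: [1.8, 0.3, -1.4]
opening: 0.0076
grip_force: 35.7
```

```bash
python3 - <<'E'
from h import *
st()
E
```

```text
t 26.73 tcp [ 0.4534 -0.2981  0.2121] yaxis [ 0.239  0.971 -0.001] z [ 0.004 -0.002 -1.   ] F [ 1.8  0.3 -1.4] op 0.0076 gf 35.7 q7 [ 0.42  0.43  0.07  1.86 -0.04  0.85  1.84]
```

>>> carry_out:
  series:
    - {"translation": [0.01,0.048,0],"twist": [0,0,0.02]}
    - {"translation": [0.02,0.096,0],"twist": [0,0,0.04]}
    - {"translation": [0.03,0.144,0],"twist": [0,0,0.06]}
    - {"translation": [0.04,0.192,0],"twist": [0,0,0.08]}
    - {"translation": [0.05,0.24,0],"twist": [0,0,0.1]}

```text
clock: 27.35
tool_pos: [0.5028, -0.0565, 0.2099]
tcp_rot: [0.07, 0.998, -0.0, 0.0]
ft_force: [0.7, -0.3, -1.1]
opening: 0.0075
grip_force: 35.6
```

>>> carry_out:
  series:
    - {"translation": [0.01,0.048,0],"twist": [0,0,0.02]}
    - {"translation": [0.02,0.096,0],"twist": [0,0,0.04]}
    - {"translation": [0.03,0.144,0],"twist": [0,0,0.06]}
    - {"translation": [0.045,0.192,0],"twist": [0,0,0.08]}
    - {"translation": [0.06,0.24,0],"twist": [0,0,0.085]}

```text
clock: 27.98
tool_pos: [0.5629, 0.1835, 0.2099]
tcp_rot: [0.027, 1.0, -0.0, 0.0]
ft_force: [0.5, -0.6, 0.5]
opening: 0.0074
grip_force: 35.6
```

>>> carry_out:
  series:
    - {"translation": [0.003,0.03,0],"twist": [0,0,0]}
    - {"translation": [0.003,0.048,-0.02],"twist": [0,0,0]}
    - {"translation": [0.003,0.048,-0.06],"twist": [0,0,0]}
    - {"translation": [0.003,0.048,-0.1],"twist": [0,0,0]}
    - {"translation": [0.003,0.048,-0.125],"twist": [0,0,0]}

```text
clock: 28.6
tool_pos: [0.5644, 0.2286, 0.0818]
tcp_rot: [0.028, 1.0, -0.001, -0.001]
ft_force: [0.3, -0.9, -0.4]
opening: 0.0074
grip_force: 35.7
```

```bash
python3 - <<'E'
from h import *
st()
E
```

```text
t 28.6 tcp [0.5644 0.2286 0.0818] yaxis [ 0.055  0.998 -0.002] z [-0.003 -0.002 -1.   ] F [ 0.3 -0.9 -0.4] op 0.0074 gf 35.7 q7 [-0.44  0.7  -0.07  1.76  0.07  0.69  0.97]
```

>>> carry_out:
  series:
    - {"translation": [0,0,-0.012],"twist": [0,0,0]}
    - {"translation": [0,0,-0.021],"twist": [0,0,0]}
    - {"translation": [0,0,-0.0215],"twist": [0,0,0]}
    - {"translation": [0,0,-0.0215],"twist": [0,0,0]}

```text
clock: 29.1
tool_pos: [0.566, 0.23, 0.064]
tcp_rot: [0.027, 1.0, 0.0, 0.0]
ft_force: [0.1, -0.3, -0.6]
opening: 0.0075
grip_force: 35.7
```

>>> carry_out:
  series:
    - {"translation": [0,0,0],"twist": [0,0,0]}
    - {"translation": [0,0,0],"twist": [0,0,0]}
    - {"translation": [0,0,0.03],"twist": [0,0,0]}
    - {"translation": [0,0,0.08],"twist": [0,0,0]}
    - {"translation": [0,0,0.14],"twist": [0,0,0]}
  grip: 0.28

```text
clock: 29.72
tool_pos: [0.5652, 0.2297, 0.2045]
tcp_rot: [0.027, 1.0, -0.0, -0.001]
ft_force: [0.4, -0.6, 0.2]
opening: 0.024
grip_force: 0.0
```

>>> carry_out:
  series:
    - {"translation": [-0.02,-0.04,0.01],"twist": [0,0,0]}
    - {"translation": [-0.04,-0.08,0.02],"twist": [0,0,0]}
    - {"translation": [-0.06,-0.12,0.03],"twist": [0,0,0]}
    - {"translation": [-0.08,-0.16,0.04],"twist": [0,0,0]}
    - {"translation": [-0.08,-0.16,0.04],"twist": [0,0,0]}
  grip: 0.0

```text
clock: 30.35
tool_pos: [0.485, 0.0671, 0.2445]
tcp_rot: [0.029, 1.0, -0.0, 0.001]
ft_force: [0.2, -0.2, -0.4]
opening: 0.0003
grip_force: 0.0
```

```bash
python3 - <<'E'
from h import *
st(); c=cal("wrist");im=bot.get_image("wrist");cv2.imwrite("pics/w7.png",im[:,:,::-1]); np.savez("w7.npz",*c)
p=bot.get_image("side");cv2.imwrite("pics/s7.png",p[:,:,::-1])
a=cv2.resize(im,(560,350));b=cv2.resize(p[200:360,225:345],None,fx=2,fy=2,interpolation=cv2.INTER_CUBIC)
o=np.zeros((350,800,3),np.uint8);o[:,:560]=a;o[:320,560:]=b;cv2.imwrite("pics/c7.png",o[:,:,::-1])
E
```

```text
t 30.35 tcp [0.485  0.0671 0.2445] yaxis [ 0.059  0.998 -0.   ] z [ 0.001 -0.001 -1.   ] F [ 0.2 -0.2 -0.4] op 0.0003 gf 0.0 q7 [-0.21  0.31 -0.06  1.95  0.03  0.89  1.23]
```

View pics/c7.png

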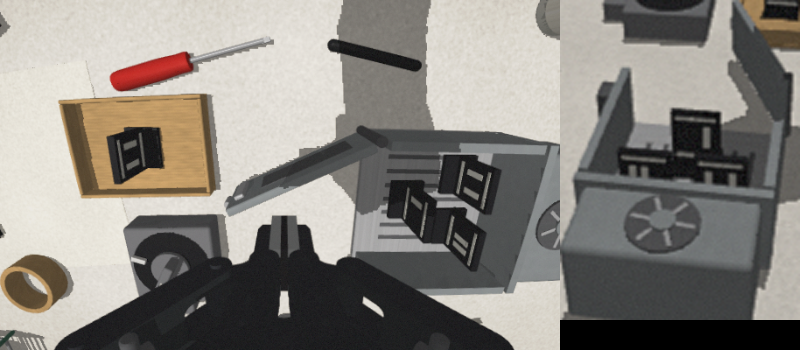

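```bash
cat >> h.py <<'E'
H=np.array([.470,.163])
def dp(phi,off,r=.14,H=H,yaw0=-3.4):
    a=np.radians(yaw0)-phi; d=np.array([np.cos(a),np.sin(a)]); n=np.array([d[1],-d[0]])
    return H+r*d+off*n, yaw0*0-phi
E
python3 - <<'E'
from h import *
S=np.array([.485,.067])
P0=dp(1.13,.055)[0];print("start",P0.round(3),"delta",(P0-S).round(3),"twist",-1.13)
prev=P0
for ph,off in [(1.13,.02),(1.0,.02),(.87,.02),(.74,.02),(.61,.02),(.48,.02),(.36,.02),(.24,.02),(.15,.02),(.1,.02),(.06,.02),(.03,.02),(0,.02)]:
    p=dp(ph,off)[0];print(ph,p.round(3),"d from start",(p-P0).round(3),"tw",round(1.13-ph,2))
E
```

```text
start [0.471 0.013] delta [-0.014 -0.054] twist -1.13
1.13 [0.504 0.026] d from start [0.032 0.013] tw 0.0
1.0 [0.521 0.031] d from start [0.05  0.019] tw 0.13
0.87 [0.538 0.039] d from start [0.067 0.026] tw 0.26
0.74 [0.553 0.049] d from start [0.082 0.036] tw 0.39
0.61 [0.567 0.06 ] d from start [0.096 0.048] tw 0.52
0.48 [0.58  0.074] d from start [0.109 0.061] tw 0.65
0.36 [0.59  0.088] d from start [0.119 0.075] tw 0.77
0.24 [0.598 0.103] d from start [0.127 0.09 ] tw 0.89
0.15 [0.603 0.114] d from start [0.132 0.102] tw 0.98
0.1 [0.605 0.121] d from start [0.134 0.108] tw 1.03
0.06 [0.607 0.126] d from start [0.136 0.114] tw 1.07
0.03 [0.608 0.131] d from start [0.137 0.118] tw 1.1
0 [0.609 0.135] d from start [0.137 0.122] tw 1.13
```

>>> carry_out:
  series:
    - {"translation": [-0.003,-0.011,0],"twist": [0,0,-0.165]}
    - {"translation": [-0.006,-0.022,0],"twist": [0,0,-0.33]}
    - {"translation": [-0.009,-0.033,0],"twist": [0,0,-0.495]}
    - {"translation": [-0.012,-0.044,0],"twist": [0,0,-0.66]}
    - {"translation": [-0.014,-0.054,0],"twist": [0,0,-0.82]}

```text
clock: 31.08
tool_pos: [0.4719, 0.0166, 0.243]
tcp_rot: [0.425, 0.905, -0.0, -0.0]
ft_force: [1.1, -0.6, 0.9]
opening: -0.0005
grip_force: 0.0
```

>>> carry_out:
  series:
    - {"translation": [0,0,-0.02],"twist": [0,0,-0.155]}
    - {"translation": [0,0,-0.05],"twist": [0,0,-0.31]}
    - {"translation": [0,0,-0.1],"twist": [0,0,-0.31]}
    - {"translation": [0,0,-0.15],"twist": [0,0,-0.31]}
    - {"translation": [0,0,-0.175],"twist": [0,0,-0.31]}

```text
clock: 31.7
tool_pos: [0.471, 0.017, 0.0656]
tcp_rot: [0.558, 0.83, -0.001, -0.001]
ft_force: [0.5, 0.2, 0.8]
opening: -0.0002
grip_force: 0.0
```

>>> carry_out:
  series:
    - {"translation": [0.016,0.007,0],"twist": [0,0,0]}
    - {"translation": [0.032,0.013,0],"twist": [0,0,0]}
    - {"translation": [0.05,0.019,0],"twist": [0,0,0.13]}
    - {"translation": [0.067,0.026,0],"twist": [0,0,0.26]}
    - {"translation": [0.082,0.036,0],"twist": [0,0,0.39]}

```text
clock: 32.33
tool_pos: [0.5545, 0.0532, 0.0678]
tcp_rot: [0.385, 0.923, -0.0, -0.0]
ft_force: [-0.1, -1.2, 0.6]
opening: -0.0002
grip_force: 0.5
```

```bash
python3 - <<'E'
from h import *
st()
E
```

```text
t 32.33 tcp [0.5545 0.0532 0.0678] yaxis [ 0.71   0.704 -0.   ] z [-0.  0. -1.] F [-0.1 -1.2  0.6] op -0.0002 gf 0.5 q7 [-0.22  0.67  0.02  1.91 -0.03  0.57  0.6 ]
```

>>> carry_out:
  series:
    - {"translation": [0.014,0.012,0],"twist": [0,0,0.13]}
    - {"translation": [0.027,0.025,0],"twist": [0,0,0.26]}
    - {"translation": [0.037,0.037,0],"twist": [0,0,0.38]}
    - {"translation": [0.045,0.05,0],"twist": [0,0,0.5]}
    - {"translation": [0.048,0.058,0],"twist": [0,0,0.57]}

```text
clock: 32.95
tool_pos: [0.6021, 0.112, 0.0677]
tcp_rot: [0.11, 0.994, 0.0, -0.0]
ft_force: [0.5, -0.9, 0.7]
opening: -0.0
grip_force: 0.5
```

```bash
python3 - <<'E'
from h import *
st(); im=bot.get_image("top"); cv2.imwrite("pics/top8.png",im[:,:,::-1])
a=cv2.resize(im[150:250,180:310],None,fx=3,fy=3,interpolation=cv2.INTER_CUBIC); p=bot.get_image("side");b=cv2.resize(p[180:330,220:360],None,fx=2.5,fy=2.5,interpolation=cv2.INTER_CUBIC)
o=np.zeros((400,750,3),np.uint8);o[:300,:390]=a;o[:375,395:745]=b;cv2.imwrite("pics/c8.png",o[:,:,::-1])
E
```

```text
t 32.95 tcp [0.6021 0.112  0.0677] yaxis [0.218 0.976 0.001] z [-0.     0.001 -1.   ] F [ 0.5 -0.9  0.7] op -0.0 gf 0.5 q7 [-0.2   0.73 -0.12  1.75  0.13  0.67  0.96]
```

View pics/c8.png

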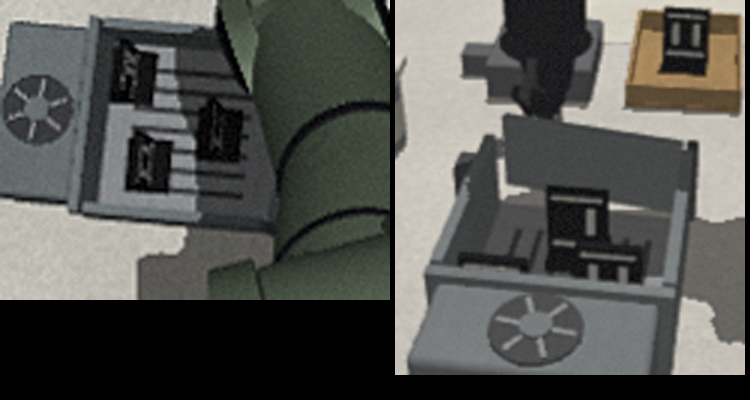

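>>> carry_out:
  series:
    - {"translation": [0.001,0.006,0],"twist": [0,0,0.04]}
    - {"translation": [0.002,0.012,0],"twist": [0,0,0.1]}
    - {"translation": [0.003,0.017,0],"twist": [0,0,0.15]}
    - {"translation": [0.003,0.02,0],"twist": [0,0,0.16]}

```text
clock: 33.55
tool_pos: [0.6052, 0.129, 0.0685]
tcp_rot: [0.032, 0.999, -0.001, 0.0]
ft_force: [2.3, -5.7, 3.3]
opening: 0.0001
grip_force: 2.4
```

>>> carry_out:
  series:
    - {"translation": [0,0.002,0],"twist": [0,0,0]}
    - {"translation": [0,0.003,0],"twist": [0,0,0]}

```text
clock: 33.8
tool_pos: [0.6049, 0.1332, 0.0684]
tcp_rot: [0.032, 0.999, 0.0, 0.0]
ft_force: [2.8, -4.0, 2.6]
opening: -0.0
grip_force: 2.5
```

>>> carry_out:
  series:
    - {"translation": [0,0.001,0],"twist": [0,0,0]}
    - {"translation": [0,0.002,0],"twist": [0,0,0]}

```text
clock: 34.05
tool_pos: [0.6049, 0.1334, 0.0684]
tcp_rot: [0.033, 0.999, -0.001, 0.0]
ft_force: [2.1, -11.4, 5.6]
opening: 0.0001
grip_force: 5.1
```

>>> carry_out:
  series:
    - {"translation": [0,0.0015,0],"twist": [0,0,0]}
    - {"translation": [0,0.0015,0],"twist": [0,0,0]}
    - {"translation": [0,0.0015,0],"twist": [0,0,0]}

```text
clock: 34.42
tool_pos: [0.6049, 0.1336, 0.0684]
tcp_rot: [0.033, 0.999, -0.002, -0.0]
ft_force: [1.0, -15.7, 6.7]
opening: -0.0001
grip_force: 6.8
```

```bash
python3 - <<'E'
from h import *
st()
E
```

```text
t 34.42 tcp [0.6049 0.1336 0.0684] yaxis [ 0.067  0.998 -0.003] z [-0.    -0.003 -1.   ] F [  1.  -15.7   6.7] op -0.0001 gf 6.8 q7 [-0.21  0.74 -0.16  1.73  0.17  0.69  1.05]
```

>>> carry_out:
  series:
    - {"translation": [0,-0.01,0],"twist": [0,0,0]}
    - {"translation": [0,-0.05,0],"twist": [0,0,0]}
    - {"translation": [0,-0.06,0.03],"twist": [0,0,0]}
    - {"translation": [0,-0.06,0.08],"twist": [0,0,0]}
    - {"translation": [0,-0.08,0.11],"twist": [0,0,-0.05]}

```text
clock: 35.05
tool_pos: [0.6047, 0.0577, 0.1802]
tcp_rot: [0.057, 0.998, 0.001, 0.0]
ft_force: [0.6, -0.5, -0.4]
opening: 0.0
grip_force: 0.0
```

>>> carry_out:
  series:
    - {"translation": [0.005,-0.04,0],"twist": [0,0,-0.1]}
    - {"translation": [0.012,-0.08,0],"twist": [0,0,-0.2]}
    - {"translation": [0.02,-0.12,0],"twist": [0,0,-0.3]}
    - {"translation": [0.029,-0.15,0],"twist": [0,0,-0.43]}
    - {"translation": [0.029,-0.15,0],"twist": [0,0,-0.435]}
  grip: 1.0

```text
clock: 35.67
tool_pos: [0.6334, -0.096, 0.1778]
tcp_rot: [0.274, 0.962, -0.0, -0.0]
ft_force: [-0.2, 1.0, -0.6]
opening: 0.0849
grip_force: 0.0
```

>>> carry_out:
  series:
    - {"translation": [0,0,0],"twist": [0,0,0]}
    - {"translation": [0,0,0],"twist": [0,0,0]}

```text
clock: 35.92
tool_pos: [0.6335, -0.0924, 0.1782]
tcp_rot: [0.27, 0.963, 0.0, -0.0]
ft_force: [0.3, 0.8, 0.3]
opening: 0.0854
grip_force: 0.0
```

```bash
python3 - <<'E'
from h import *
st(); c=cal("wrist");im=bot.get_image("wrist");cv2.imwrite("pics/w9.png",im[:,:,::-1]); np.savez("w9.npz",*c)
m=(im.min(2)>190).astype(np.uint8); x,y=proj(c,[[.634,-.096,.05]])[0].astype(int);print("centre px",x,y)
sub=np.zeros_like(m);sub[y-70:y+70,x-75:x+75]=m[y-70:y+70,x-75:x+75]
n,_,s,ce=cv2.connectedComponentsWithStats(sub)
for i in range(1,n):
    if s[i,4]>15: print(s[i],ce[i].round(1),cast(c,[ce[i]],.047)[0,:2].round(4))
# door profile along dryer x at z=.095, from top & side
C=np.array([.568,.256]);ex=np.array([.06,.998]);ey=np.array([-.998,.06])
for cam in("top","side"):
    cc=cal(cam);g=cv2.cvtColor(bot.get_image(cam),cv2.COLOR_RGB2GRAY)
    for yy in(.06,-.06):
        xs=np.arange(-.13,-.07,.004);P=[np.r_[C+ex*a+ey*yy,.095] for a in xs];uv=proj(cc,P)
        print(cam,yy,[int(cv2.getRectSubPix(g,(1,1),tuple(map(float,q)))[0,0]) for q in uv])
E
```

```text
t 35.92 tcp [ 0.6335 -0.0924  0.1782] yaxis [0.521 0.854 0.   ] z [-0.     0.001 -1.   ] F [0.3 0.8 0.3] op 0.0854 gf 0.0 q7 [ 0.09  0.62 -0.06  1.62  0.04  0.91  1.04]
centre px 320 199
[245 129  47  28 683] [260.6 137.9] [ 0.5658 -0.1102]
[ 245  206   42   63 1364] [258.7 247.2] [ 0.6439 -0.1665]
[256 206  23  10 150] [266.6 210.3] [ 0.619  -0.1408]
[316 214  10  36 157] [319.6 235.5] [ 0.6625 -0.1143]
[377 232  18  37 459] [387.8 251.1] [ 0.7072 -0.0703]
[322 259  25  10 131] [335.9 265.2] [ 0.695 -0.117]
top 0.06 [191, 191, 193, 195, 203, 57, 30, 101, 129, 91, 63, 65, 124, 154, 149]
top -0.06 [197, 195, 202, 189, 58, 59, 64, 130, 116, 68, 62, 71, 150, 152, 146]
side 0.06 [186, 186, 187, 188, 173, 122, 95, 99, 111, 117, 99, 69, 68, 67, 68]
side -0.06 [97, 97, 97, 99, 98, 98, 99, 106, 116, 108, 82, 66, 66, 67, 67]
```

>>> carry_out:
  series:
    - {"translation": [0,-0.0035,-0.04],"twist": [0,0,0]}
    - {"translation": [0,-0.0035,-0.08],"twist": [0,0,0]}
    - {"translation": [0,-0.0035,-0.1],"twist": [0,0,0]}
    - {"translation": [0,-0.0035,-0.106],"twist": [0,0,0]}
    - {"translation": [0,-0.0035,-0.106],"twist": [0,0,0]}

```text
clock: 36.7
tool_pos: [0.6341, -0.097, 0.073]
tcp_rot: [0.271, 0.962, 0.0, 0.0]
ft_force: [0.4, 0.1, -0.1]
opening: 0.0855
grip_force: 0.0
```

>>> carry_out:
  series:
    - {"translation": [0,0,0],"twist": [0,0,0]}
    - {"translation": [0,0,0],"twist": [0,0,0]}
    - {"translation": [0,0,0],"twist": [0,0,0]}
    - {"translation": [0,0,0],"twist": [0,0,0]}
    - {"translation": [0,0,0],"twist": [0,0,0]}
  grip: 0.0
  grip_force: 40

```text
clock: 37.33
tool_pos: [0.6337, -0.0972, 0.0726]
tcp_rot: [0.272, 0.962, -0.0, 0.0]
ft_force: [-2.5, -0.1, 5.7]
opening: 0.0107
grip_force: 40.2
```

```bash
python3 - <<'E'
from h import *
st()
E
```

```text
t 37.33 tcp [ 0.6337 -0.0972  0.0726] yaxis [ 0.523  0.853 -0.   ] z [ 0. -0. -1.] F [-2.5 -0.1  5.7] op 0.0107 gf 40.2 q7 [ 0.09  0.76 -0.05  1.67  0.06  0.71  1.04]
```

>>> carry_out:
  series:
    - {"translation": [0,0,0],"twist": [0,0,-0.14]}
    - {"translation": [0,0,0],"twist": [0,0,-0.28]}
    - {"translation": [0,0,0],"twist": [0,0,-0.42]}
    - {"translation": [0,0,0],"twist": [0,0,-0.56]}
    - {"translation": [0,0,0],"twist": [0,0,-0.7]}

```text
clock: 37.95
tool_pos: [0.6339, -0.0971, 0.0726]
tcp_rot: [0.587, 0.81, 0.0, 0.0]
ft_force: [-1.1, 0.1, 2.4]
opening: 0.0111
grip_force: 40.1
```

>>> carry_out:
  series:
    - {"translation": [0,0,0],"twist": [0,0,-0.14]}
    - {"translation": [0,0,0],"twist": [0,0,-0.28]}
    - {"translation": [0,0,0],"twist": [0,0,-0.42]}
    - {"translation": [0,0,0],"twist": [0,0,-0.56]}
    - {"translation": [0,0,0],"twist": [0,0,-0.68]}

```text
clock: 38.58
tool_pos: [0.6341, -0.0971, 0.0726]
tcp_rot: [0.823, 0.568, 0.0, 0.0]
ft_force: [1.0, 0.3, 3.3]
opening: 0.0112
grip_force: 39.9
```

>>> carry_out:
  series:
    - {"translation": [0,0,0],"twist": [0,0,0]}
    - {"translation": [0,0,0],"twist": [0,0,0]}
    - {"translation": [0,0,0],"twist": [0,0,0]}

```text
clock: 38.95
tool_pos: [0.6341, -0.0971, 0.0726]
tcp_rot: [0.822, 0.57, 0.0, 0.0]
ft_force: [2.2, -0.6, 4.8]
opening: 0.0115
grip_force: 40.3
```

```bash
python3 - <<'E'
from h import *
st()
E
```

```text
t 38.95 tcp [ 0.6341 -0.0971  0.0726] yaxis [ 0.937 -0.35   0.001] z [ 0.001  0.    -1.   ] F [ 2.2 -0.6  4.8] op 0.0115 gf 40.3 q7 [-0.14  0.79  0.31  1.69 -0.33  0.72 -0.02]
```

>>> carry_out:
  series:
    - {"translation": [0,0,0],"twist": [0,0,0]}
    - {"translation": [0,0,0],"twist": [0,0,0]}
    - {"translation": [0,0,0],"twist": [0,0,0]}
    - {"translation": [0,0,0.04],"twist": [0,0,0]}
    - {"translation": [0,0,0.1],"twist": [0,0,0]}
  grip: 1.0

```text
clock: 39.58
tool_pos: [0.6327, -0.0969, 0.172]
tcp_rot: [0.822, 0.57, -0.001, -0.001]
ft_force: [0.8, -0.1, -0.1]
opening: 0.0854
grip_force: 0.0
```

>>> carry_out:
  series:
    - {"translation": [0,0,0.02],"twist": [0,0,0]}
    - {"translation": [0,0,0.02],"twist": [0,0,0]}
    - {"translation": [0,0,0.02],"twist": [0,0,0]}

```text
clock: 39.95
tool_pos: [0.6332, -0.0969, 0.1913]
tcp_rot: [0.822, 0.57, -0.0, -0.0]
ft_force: [-0.2, -1.3, 0.2]
opening: 0.0855
grip_force: 0.0
```

```bash
python3 - <<'E'
from h import *
st(); c=cal("wrist");im=bot.get_image("wrist");cv2.imwrite("pics/w10.png",im[:,:,::-1]); np.savez("w10.npz",*c)
P=proj(c,[[.634,-.0965,.053],[.634-.0147,-.0965-.0393,.047],[.634-.0175,-.0965-.0468,.047]]);print("D,tab42,tab50 px",P.round(1))
u,v=P[0].astype(int)
g=im.min(2)
for r in range(v-5,v+75,4):
    row=g[r,u-60:u+60]; idx=np.where(row>140)[0]
    runs=np.split(idx,np.where(np.diff(idx)>1)[0]+1) if len(idx) else []
    print(r,[(int(q[0]+u-60),int(q[-1]+u-60),int(row[q].max())) for q in runs])
E
```

```text
t 39.95 tcp [ 0.6332 -0.0969  0.1913] yaxis [ 0.936 -0.351 -0.001] z [-0.001  0.    -1.   ] F [-0.2 -1.3  0.2] op 0.0855 gf 0.0 q7 [-0.18  0.64  0.38  1.62 -0.28  0.94 -0.07]
D,tab42,tab50 px [[325.3 193.3]
 [325.3 235.3]
 [325.3 243.3]]
188 [(297, 297, 141), (299, 299, 141), (301, 301, 141), (306, 306, 141), (308, 309, 142), (311, 315, 144), (327, 327, 141), (329, 330, 142), (334, 354, 146)]
192 [(300, 300, 141), (302, 302, 141), (304, 306, 142), (308, 310, 143), (312, 313, 143), (315, 315, 143), (328, 328, 141), (334, 354, 145)]
196 [(301, 301, 141), (303, 303, 141), (305, 305, 141), (307, 308, 142), (310, 316, 143), (327, 327, 142), (334, 354, 146), (368, 376, 218)]
200 [(298, 298, 141), (300, 300, 141), (303, 303, 143), (310, 310, 142), (313, 315, 144), (334, 340, 143), (342, 352, 144), (367, 377, 219)]
204 [(301, 301, 141), (305, 305, 143), (308, 309, 141), (311, 311, 142), (313, 316, 143), (326, 326, 141), (334, 352, 145), (369, 375, 215)]
208 [(303, 303, 141), (307, 309, 141), (316, 316, 142), (323, 328, 219), (334, 334, 143), (336, 343, 144), (347, 349, 142)]
212 [(306, 306, 141), (312, 316, 143), (323, 328, 219), (334, 338, 144), (342, 344, 143), (346, 346, 142)]
216 [(265, 265, 202), (316, 316, 141), (323, 328, 218), (334, 335, 141), (337, 337, 142), (339, 339, 142)]
220 [(265, 268, 204), (323, 327, 218)]
224 [(265, 269, 208), (323, 328, 216)]
228 [(265, 271, 209), (324, 328, 215)]
232 [(265, 273, 216), (322, 329, 226)]
236 [(265, 274, 215), (322, 328, 223), (383, 384, 169)]
240 [(265, 276, 212), (322, 328, 224), (371, 384, 210)]
244 [(265, 278, 209), (322, 328, 222), (357, 384, 216)]
248 [(265, 279, 211), (322, 329, 220), (344, 384, 217)]
252 [(265, 281, 211), (331, 384, 219)]
256 [(265, 283, 214), (318, 384, 221)]
260 [(265, 284, 216), (304, 384, 222)]
264 [(265, 287, 213), (291, 384, 220)]
```

>>> carry_out:
  series:
    - {"translation": [0,0,0.03],"twist": [0,0,0]}
    - {"translation": [0,0,0.06],"twist": [0,0,0]}
    - {"translation": [0,0,0.06],"twist": [0,0,0]}

```text
clock: 40.38
tool_pos: [0.6342, -0.0973, 0.2533]
tcp_rot: [0.822, 0.569, 0.001, 0.001]
ft_force: [0.1, -0.3, -1.7]
opening: 0.0858
grip_force: 0.0
```

```bash
python3 - <<'E'
from h import *
im=bot.get_image("top"); cv2.imwrite("pics/top9.png",im[:,:,::-1])
blobs(im,212,165,270,222,.02); print("tray");blobs(im,345,210,393,245); print("bench");blobs(im,400,180,480,260)
print(bot.sign_off())
E
```

```text
blob 420 [220.2 177.7] [0.614 0.327]
blob 267 [252.3 193.5] [0.567 0.228]
blob 244 [229.2 204.1] [0.534 0.297]
tray
blob 151 [377.1 217.8] [ 0.5   -0.149]
bench
blob 661 [469.5 199.9] [ 0.558 -0.431]
the job is handed in; nothing more can be done
None
```

The job is handed in, at about 40 s of the 210 s allowed: the knob was stopped on the white dot, the one dried sign stands in the tray and the three fresh signs stand in the dryer. The door was pushed to its stop, the knob then turned until its pointer lined up with the index tab, and the gripper was opened and lifted clear.

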